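# Lock out the casting press and empty its catch tray

## Robot

A 7-joint arm with a two-finger parallel gripper is mounted at the origin on the work surface. World frame = base frame: x ahead of the robot, y to its left, z up, the work surface at z = 0. Lengths are in mm, angles in rad, forces in N, time in s.
With the tool pointing down it reaches from about 400 to 875 mm from the base axis. Payload 4.4 kg.
Tool frame: the origin (TCP) lies at the very end of the fingers, on their centre line; the grasp point (between the pads) lies 19 mm behind it (ctrl.pinch_z is the z of the grasp point in the tool frame, in mm); z points along the fingers, x is the direction in which the jaws open and shut, and the axes are right-handed (so a half turn about z gives the same grasp; the last joint's range is limited). The gripper opens to 85 mm and grips with 20 to 120 N. Pads are 22 mm wide; open, the fingers measure 114 mm over their backs; the gripper's body (76 mm by 85 mm) begins 54 mm behind the grasp point. The pads swing forward as they close: fully open they stand 13 mm farther back than shut.
Start: joints at [1.085, 0.628, 0.038, 1.517, -0.027, 0.996, -0.02], TCP at [264.954, -593.563, 231.313] pointing down, gripper open.
Joint ranges: [-3.06, 3.06], [-0.37, 2.12], [-1.25, 1.32], [0.18, 2.47], [-1.1, 4.24], [0.23, 1.98], [-2.94, 2.94]. Speed limits (rad/s): [2.57, 2.57, 3.14, 3.14, 3.14, 3.14, 3.14].

## Interface

Orientations are given as [roll, pitch, yaw] about the fixed x, y, z axes, in that order (R = Rz(yaw) Ry(pitch) Rx(roll)).
In Python, from cell import sensors, get_image, order, ctrl gives the robot as it stands.
- The arm moves only by the tool arm_command, never from a script. Its argument "rows" is a list that holds one entry, the list of rows, each a list of 6 numbers: the shift along the tool's x, y, z in mm, then the turn, a rotation vector about the tool's x, y, z in degrees. A call has 1 to 20 rows; each row is the pose to reach, as a shift and turn from the pose commanded when the call began, along the tool's axes at that moment; what a row does not reach only later rows make up. A row lasts 1/12 s, in which the tool goes at most 41.7 mm and 7.16 degrees, less where a joint would pass 70% of its speed; a pose out of reach is approached as far as the arm can. A call with a gripper value outside its range is refused whole. "claw" is the opening, from -1 (shut) to 1 (fully open), set as the call begins (left out, the last holds). The fingers move at their own pace and stop on an object; the grip force is fixed at half the most. Time passes only in rows, so rows that repeat a pose let the fingers close. It gives the time, the measured TCP pose, the force and the opening at its end, in the units of the state.
- sensors.read_state(): the state, without advancing time (a new reading comes with each control period).
- get_image(name): name is "side" or "top" or "wrist"; returns a dict with "pixels" (480x640x3 uint8, red, green, blue), "z_map" (480x640 float32, mm along the optical axis (not along the pixel's ray), 0 where there is no reading), "K" (3x3 intrinsics, pixels), "pose" (4x4, takes a point from camera to world coordinates). Camera axes: x right, y up, looking along -z (the intrinsics and any distortion apply to the point x, -y, -z); pixel columns grow to the right and rows downward; lengths in mm; the calibration is good to about 2 mm. A picture is of the moment at which its call begins.
- order.finish_job(): hands the job in, once; it reports no verdict.
The state is a dict: "clock": time; "qpos": joint angles; "qd": joint speeds; "tau": joint torques, N m; "eef_pos": TCP position; "tool_rot": TCP orientation; "force": force on the tool from outside, world axes, zero at the start; "torque": the same for the moment, N m; "width": finger opening in mm.
Only numpy, scipy, OpenCV 4.12 (cv2) and the standard library are available. Lean on these libraries where they do the work, as an engineer would, in place of code of your own. Each camera call takes 0.05 s, during which the arm holds its last target.

## Task

Empty the press's catch tray: before taking anything out, plug the lockout plug from its parking stand fully home into the socket on the control box, and with it in place move every finished casting into the tote, each lying flat on the tote's floor, boss up. Then put the plug back in its parking stand, flange down on the stand, and only after that press the restart button right down and let go. Leave the scrap runner bar in the tray and the other things on the bench where they are.

Things in the scene. Friction and masses are not known exactly. Their poses are not given: they have to be found in the camera images.
- tray: catch tray of the casting press, fixed: open sheet-steel tray, floor 5 mm thick, walls 5 mm thick and 35 mm high. Origin on the tray's underside; the inside spans x -150 to 150 mm, y -120 to 150 mm in its own frame. The press (tall white machine) and its sloping chute stand on its +y side: chute from y = 160 mm at 48 mm height upward, machine front from y = 290 mm, 360 mm high
- tote: grey open tote, fixed, 310 x 250 x 60 mm high, floor and walls 5 mm thick; origin at the centre of its underside, inside spans x +-150, y +-120 mm in its own frame
- ctrl: grey control box, fixed, 110 (x) x 180 (y) x 55 mm high, origin at the centre of its underside; it carries the lockout socket on its -y half and the restart button on its +y half
- ctrl_hole0 (a point): centre of the mouth of the lockout socket in the control box's top face (55 mm high): a rectangular hole 43 mm (along the box's x) x 31 mm (along y), 30 mm deep
- restart (a joint): travel of the restart button, m: 0 released, 0.006 fully pressed (down); springs back; about 5 N
- restart_top (a point): centre of the restart button's top face, a round white push button of 16 mm radius in a low housing on the control box; pressed straight down
- stand: black parking stand for the plug, fixed, 100 (x) x 85 (y) x 34 mm high, origin at the centre of its underside
- stand_hole0 (a point): centre of the mouth of the stand's parking hole in its top face (34 mm high): rectangular, 47 mm (x) x 35 mm (y), through to the table
- plug: lockout plug, loose, 72 mm high. Origin at the centre of the underside of its brass prong; z up. Prong 40 (x) x 28 (y) mm, z 0 to 26 mm, its lowest 6 mm tapered to 36 x 24; flange 60 x 48 mm, z 26 to 36 mm, which rests on the socket's or stand's top face when fully in; grey grip block 44 (x) x 26 (y) mm, z 36 to 72 mm. Either way round fits
- housing0: finished casting, a rectangular housing (may be absent): plain aluminium, base 70 (x) x 50 (y) x 24 mm high, with a grip boss 36 (x) x 24 (y) mm in the middle of its top, z 24 to 52 mm; origin at the centre of its underside, z up
- housing1: finished casting, a rectangular housing (may be absent): plain aluminium, base 70 (x) x 50 (y) x 24 mm high, with a grip boss 36 (x) x 24 (y) mm in the middle of its top, z 24 to 52 mm; origin at the centre of its underside, z up
- housing2: finished casting, a rectangular housing (may be absent): plain aluminium, base 70 (x) x 50 (y) x 24 mm high, with a grip boss 36 (x) x 24 (y) mm in the middle of its top, z 24 to 52 mm; origin at the centre of its underside, z up
- flange0: finished casting, a round flange (may be absent): plain aluminium disc of 64 mm diameter, 24 mm high, with a round grip boss of 28 mm diameter in the middle of its top, z 24 to 52 mm; origin at the centre of its underside, z up
- flange1: finished casting, a round flange (may be absent): plain aluminium disc of 64 mm diameter, 24 mm high, with a round grip boss of 28 mm diameter in the middle of its top, z 24 to 52 mm; origin at the centre of its underside, z up
- flange2: finished casting, a round flange (may be absent): plain aluminium disc of 64 mm diameter, 24 mm high, with a round grip boss of 28 mm diameter in the middle of its top, z 24 to 52 mm; origin at the centre of its underside, z up
- runner: scrap runner, loose plain aluminium bar 100 (x) x 18 x 18 mm lying in the catch tray near the chute; not a finished casting, stays in the tray; origin at the centre of its underside
- bottle: bystander: upright bottle, 52 mm diameter, 110 mm high; origin at the centre of its underside
- mug: bystander: upright white mug with a handle, 80 mm diameter, 90 mm high; origin at the centre of its underside

How it is judged (in metres and radians):
On the way, in this order (a step that is already met when the one before it is completed fails the run):
1. the lockout plug is fully home in the control box's socket while no casting has yet been taken from the catch tray (horizontal distance between plug and ctrl_hole0 below 0.005 m and z of plug in the frame of ctrl_hole0 below -0.022 m and angle between the x axis of plug and the x axis of ctrl, either way round below 0.12 rad and angle between plug's own z axis and vertical below 0.12 rad and horizontal distance between each of housing0, housing1, housing2, flange0, flange1, flange2 and tray below 0.25 m), for 0.3 s.
2. every casting lies flat in the tote, boss up, with the plug still fully home in the socket (x of housing0 in the frame of tote between -0.15 and 0.15 m and y of housing0 in the frame of tote between -0.12 and 0.12 m and z of each of housing0, housing1, housing2, flange0, flange1, flange2 in the frame of tote below 0.015 m and angle between each of housing0, housing1, housing2, flange0, flange1, flange2's own z axis and vertical below 0.15 rad and x of housing1 in the frame of tote between -0.15 and 0.15 m and y of housing1 in the frame of tote between -0.12 and 0.12 m and x of housing2 in the frame of tote between -0.15 and 0.15 m and y of housing2 in the frame of tote between -0.12 and 0.12 m and x of flange0 in the frame of tote between -0.15 and 0.15 m and y of flange0 in the frame of tote between -0.12 and 0.12 m and x of flange1 in the frame of tote between -0.15 and 0.15 m and y of flange1 in the frame of tote between -0.12 and 0.12 m and x of flange2 in the frame of tote between -0.15 and 0.15 m and y of flange2 in the frame of tote between -0.12 and 0.12 m and horizontal distance between plug and ctrl_hole0 below 0.005 m and z of plug in the frame of ctrl_hole0 below -0.022 m and angle between the x axis of plug and the x axis of ctrl, either way round below 0.12 rad and angle between plug's own z axis and vertical below 0.12 rad), for 0.3 s.
3. the plug is back in its parking stand, flange on the stand, with every casting in the tote (horizontal distance between plug and stand_hole0 below 0.01 m and z of plug in the frame of stand_hole0 below -0.021 m and angle between plug's own z axis and vertical below 0.12 rad and x of housing0 in the frame of tote between -0.15 and 0.15 m and y of housing0 in the frame of tote between -0.12 and 0.12 m and z of each of housing0, housing1, housing2, flange0, flange1, flange2 in the frame of tote below 0.015 m and angle between each of housing0, housing1, housing2, flange0, flange1, flange2's own z axis and vertical below 0.15 rad and x of housing1 in the frame of tote between -0.15 and 0.15 m and y of housing1 in the frame of tote between -0.12 and 0.12 m and x of housing2 in the frame of tote between -0.15 and 0.15 m and y of housing2 in the frame of tote between -0.12 and 0.12 m and x of flange0 in the frame of tote between -0.15 and 0.15 m and y of flange0 in the frame of tote between -0.12 and 0.12 m and x of flange1 in the frame of tote between -0.15 and 0.15 m and y of flange1 in the frame of tote between -0.12 and 0.12 m and x of flange2 in the frame of tote between -0.15 and 0.15 m and y of flange2 in the frame of tote between -0.12 and 0.12 m), for 0.3 s.
4. the restart button is pressed right down, with the plug parked (value of joint restart above 0.0045 m and horizontal distance between plug and stand_hole0 below 0.01 m and z of plug in the frame of stand_hole0 below -0.021 m and angle between plug's own z axis and vertical below 0.12 rad), for 0.05 s.
At the end, for the whole second after the job is handed in: Every casting lies in the tote at rest, boss up (within 0.15 rad), underside within 10 mm of its floor; plug upright in the stand hole, within 10 mm of centre, flange within 5 mm of the stand; button released (under 2 mm); runner bar still in the tray (all of step 3 and linear speed of each of housing0, housing1, housing2, flange0, flange1, flange2, plug below 0.03 m/s and x of runner in the frame of tray between -0.15 and 0.15 m and y of runner in the frame of tray between -0.125 and 0.155 m and z of runner in the frame of tray below 0.08 m and value of joint restart below 0.002 m); the robot touches nothing.
It fails at once if a bystander (bottle or mug) is moved more than 60 mm, or the bottle or mug tipped over (distance of any of bottle, mug from where it was at the start of the episode above 0.06 m or angle between any of bottle, mug's own z axis and vertical above 0.6 rad).
It fails at once if the restart button is pressed while the plug is in the socket (value of joint restart above 0.0045 m and horizontal distance between plug and ctrl_hole0 below 0.02 m and z of plug in the frame of ctrl_hole0 below -0.005 m).
Of housing0, housing1, housing2, flange0, flange1, flange2 only 3 to 5 are there at a start; the rules pass over those that are not, and their reading is None.
At some moment in a run one of housing0, housing1, housing2, flange0, flange1, flange2 may be knocked a few centimetres aside while the robot is not near it.
It also fails if it takes over 210 s, if anything falls off the work surface, if the arm or the gripper's body presses on something with over 40 N, if the wrist force passes 120 N, or if a joint passes its speed limit or range.

## Working session

There is one attempt and no reset: what is moved stays moved. The work goes in short steps, Python scripts to look and compute and a tool call to move; the robot and the scene stay as the last step left them, time stands still between calls to the robot, and variables do not carry over. Pictures are saved under pics/ and viewed, and the job is handed in when it is done.

Besides the shell and the picture viewer there is one more tool, called after ">>>" as name([rows], argument=value, ...), one row to a line, values as JSON. arm_command: Moves the arm, as the interface text tells. Its arguments: {"type":"object","properties":{"rows":{"type":"array","items":{"type":"array","items":{"type":"array","items":{"type":"number"}}}},"claw":{"type":"number"}},"required":["rows"]}

```bash
mkdir -p pics; ls
cat > h.py <<'E'
import numpy as np, cv2
from cell import sensors,get_image,order,ctrl
from scipy.spatial.transform import Rotation as R
def grab(n,fn):
    d=get_image(n); cv2.imwrite('pics/'+fn+'.png',d['pixels'][:,:,::-1]); np.savez('pics/'+fn+'.npz',**{k:d[k] for k in('pixels','z_map','K','pose')}); return d
def cloud(d):
    z=d['z_map'];K=d['K'];v,u=np.mgrid[0:480,0:640]
    P=np.stack([(u-K[0,2])/K[0,0]*z,-(v-K[1,2])/K[1,1]*z,-z],-1)
    return P@d['pose'][:3,:3].T+d['pose'][:3,3]
E
python3 - <<'E'
from h import *
s=sensors.read_state();print(s)
print(ctrl.pinch_z)
for n in('top','side','wrist'):
    d=grab(n,n+'0');print(n,d['K'],d['pose'].round(3),[k for k in d])
E
```

```text
pics
{'clock': 0.0, 'qpos': array([ 1.08520677,  0.6293415 ,  0.0384105 ,  1.51835537, -0.02700036,
        0.99629937, -0.02000766]), 'qd': array([-7.38373176e-04,  2.77779732e-04,  6.44806415e-05,  3.58524407e-04,
       -2.95985397e-04, -1.00979277e-03, -7.85418797e-04]), 'tau': array([ 2.16016696e-05, -5.63414705e+01,  1.22626573e+00, -1.93449229e+01,
        1.09604813e-02,  1.04295148e-02, -6.60170755e-06]), 'eef_pos': array([ 264.71093036, -592.97916212,  230.39555088]), 'tool_rot': array([ 3.14158699e+00,  1.88665827e-03, -1.15098891e+00]), 'force': array([ 0.70882005, -1.0283339 ,  0.61920657]), 'torque': array([-0.04903577,  0.02147368,  0.00786809]), 'width': 85.13146326774134}
-18.700000000000003
top [[511.5957098    0.         310.89162287]
 [  0.         511.5957098  232.47392892]
 [  0.           0.           1.        ]] [[ 4.800000e-02  9.760000e-01 -2.120000e-01  3.417840e+02]
 [-9.990000e-01  4.700000e-02 -1.000000e-02  5.831200e+01]
 [-0.000000e+00  2.120000e-01  9.770000e-01  1.200544e+03]
 [ 0.000000e+00  0.000000e+00  0.000000e+00  1.000000e+00]] ['pixels', 'z_map', 'K', 'pose']
side [[472.10678707   0.         318.25037589]
 [  0.         472.10678707 245.45456208]
 [  0.           0.           1.        ]] [[-8.31000e-01  4.43000e-01 -3.37000e-01  2.13810e+02]
 [-5.56000e-01 -6.41000e-01  5.29000e-01  5.99989e+02]
 [ 1.90000e-02  6.27000e-01  7.79000e-01  8.84823e+02]
 [ 0.00000e+00  0.00000e+00  0.00000e+00  1.00000e+00]] ['pixels', 'z_map', 'K', 'pose']
wrist [[359.15093997   0.         316.29534797]
 [  0.         359.15093997 235.67413336]
 [  0.           0.           1.        ]] [[ 4.08000e-01  8.66000e-01  2.90000e-01  3.38815e+02]
 [-9.13000e-01  3.87000e-01  1.28000e-01 -5.60332e+02]
 [-2.00000e-03 -3.17000e-01  9.48000e-01  3.74141e+02]
 [ 0.00000e+00  0.00000e+00  0.00000e+00  1.00000e+00]] ['pixels', 'z_map', 'K', 'pose']
```

View pics/top0.png

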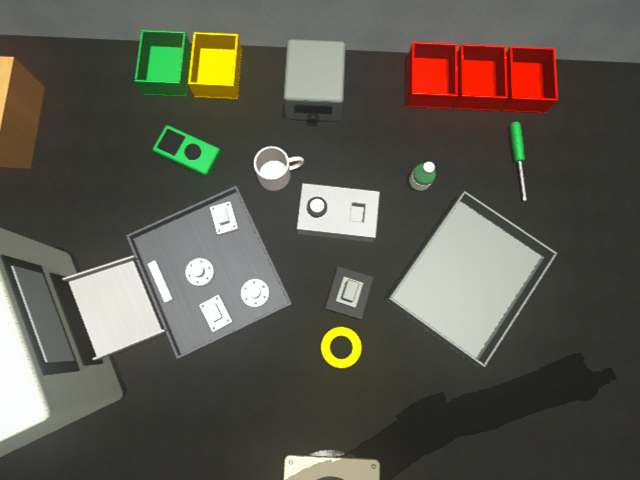

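View pics/side0.png

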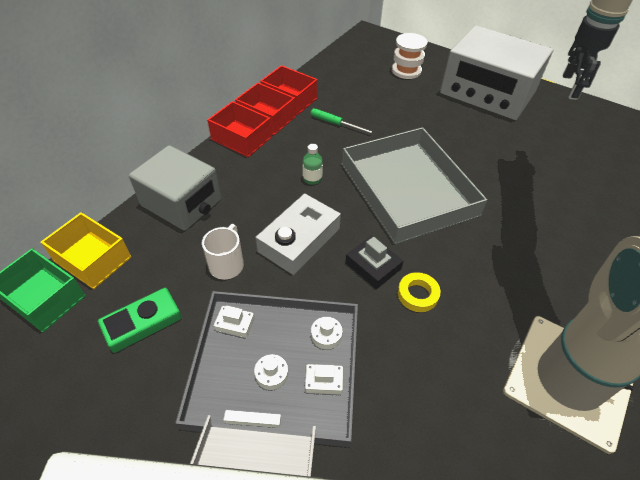

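View pics/wrist0.png

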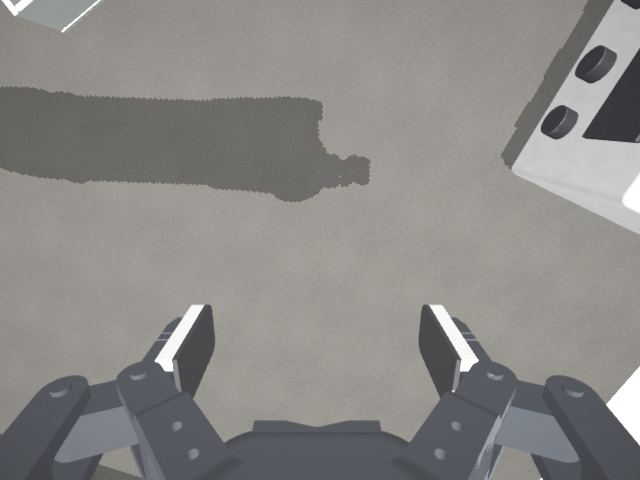

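The top view shows two housings at (223,217) and (215,313), two flanges at (200,271) and (255,291), and the runner at (160,281). The plug in its stand is at (349,291), the socket at (358,213), the button at (317,207) and the tote at (473,275). Next I measure all of these from the depth maps.

```bash
cat > meas.py <<'E'
from h import *
from scipy import ndimage
def rect(P):
    (c,wh,a)=cv2.minAreaRect(P[:,:2].astype(np.float32)); 
    a=np.deg2rad(a)
    if wh[0]<wh[1]: wh=wh[::-1]; a+=np.pi/2
    a=(a+np.pi/2)%np.pi-np.pi/2
    return np.round(c,1),np.round(wh,1),round(float(a),3)
def comp(d,box,lo,hi,minpx=30):
    W=cloud(d);u0,v0,u1,v1=box
    m=np.zeros((480,640),bool);z=W[...,2];m[v0:v1,u0:u1]=((z>lo)&(z<hi))[v0:v1,u0:u1]
    l,n=ndimage.label(m)
    for i in range(1,n+1):
        k=l==i
        if k.sum()<minpx: continue
        P=W[k];v,u=np.nonzero(k)
        print('  px',int(u.mean()),int(v.mean()),'n',k.sum(),'z',np.median(P[:,2]).round(1),'rect',*rect(P),'mean',P[:,:2].mean(0).round(1))
if __name__=='__main__':
    d=dict(np.load('pics/top0.npz'))
    W=cloud(d)
    for u,v in [(350,262),(349,291),(358,213),(340,225),(317,207),(473,275),(200,271),(223,217),(160,281),(230,260),(429,168),(272,155)]: print(u,v,W[v,u].round(1))
    print('boss');comp(d,(130,190,285,350),48,62)
    print('base');comp(d,(130,190,285,350),20,34,60)
    print('runner');comp(d,(130,190,285,350),16,27,60)
    print('plug top');comp(d,(320,260,380,330),64,95)
    print('flange');comp(d,(320,260,380,330),38,50)
    print('stand');comp(d,(320,260,380,330),28,38)
    print('ctrl');comp(d,(290,175,390,250),50,60)
    print('button');comp(d,(290,175,340,250),62,100,10)
    print('sock');comp(d,(340,195,375,230),15,35,10)
    print('tote floor');comp(d,(380,180,570,380),2,10)
    print('tote rim');comp(d,(380,180,570,380),50,70)
    print('tray floor');comp(d,(120,180,300,370),2,10)
    print('tray rim');comp(d,(120,180,300,370),30,40)
E
python3 meas.py
```

```text
350 262 [536.  -25.5  -6.4]
349 291 [457.7 -19.2  81.6]
358 213 [647.6 -38.1  30.9]
340 225 [611.2   4.4  53.7]
317 207 [644.5  59.2  79.4]
473 275 [ 517.6 -315.3    1.6]
200 271 [488.8 314.9  59.3]
223 217 [616.9 274.7  54.9]
160 281 [465.9 412.9  23.6]
230 260 [525.3 258.8   5. ]
429 168 [ 341.8   58.3 1200.5]
272 155 [776.8 172.4  45.7]
boss
  px 221 214 n 167 z 57.2 rect [622.4 279.8] [36.6 24.1] 0.341 mean [621.4 278.8]
  px 142 301 n 843 z 55.3 rect [425. 446.] [172.6  33.2] 0.473 mean [415.8 437.8]
  px 196 270 n 126 z 57.3 rect [491.2 324.3] [26.6 25.3] -1.117 mean [490.8 324. ]
  px 252 291 n 121 z 57.5 rect [449.5 193.2] [26.7 26.3] -0.425 mean [448.9 193. ]
  px 212 312 n 186 z 57.8 rect [399.2 279.1] [35.7 23.7] 0.543 mean [399.2 278.5]
base
  px 176 216 n 270 z 28.0 rect [627.7 379.6] [273.7  38.3] -0.938 mean [620. 390.]
  px 223 218 n 425 z 29.3 rect [622.4 279.7] [71.2 50.1] 0.338 mean [618.7 277.1]
  px 199 272 n 460 z 29.5 rect [491.7 324.2] [63.7 62.4] 0.835 mean [490.  322.1]
  px 159 280 n 333 z 23.9 rect [466.3 415.4] [101.2  19.1] 0.515 mean [466.3 415. ]
  px 
[... 1549 characters left out ...]
 264.3] [28.2 16.1] -0.113 mean [606.2 263.6]
  px 129 241 n 42 z 34.8 rect [553.1 490.7] [34.9  6.2] 0.477 mean [553.6 490.8]
  px 134 254 n 33 z 35.2 rect [523.3 474.5] [28.5  5.8] 0.493 mean [523.3 474.5]
  px 161 315 n 337 z 35.3 rect [399.6 406.8] [245.3  49.2] 0.681 mean [387.4 396.8]
  px 206 274 n 47 z 31.7 rect [487. 307.] [28.7 16.7] -1.381 mean [486.1 306.2]
  px 271 307 n 169 z 35.7 rect [409.6 155.2] [126.1  47.5] -0.69 mean [416.1 150. ]
  px 208 319 n 38 z 31.3 rect [384.6 293.6] [35.5 10.8] 0.677 mean [383.7 292. ]
  px 236 328 n 34 z 35.7 rect [366.1 227.7] [30.4  5.1] -1.058 mean [366.6 226.8]
  px 213 339 n 83 z 35.4 rect [339.9 276.3] [74.9  5.2] -1.076 mean [340.  276.1]
```

Run:
```python
import cv2
a=cv2.imread('pics/top0.png')[170:370,120:400]
cv2.imwrite('pics/topcrop0.png',cv2.resize(a,(784,560),interpolation=cv2.INTER_CUBIC))
```

```text
(no output)
```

View pics/topcrop0.png

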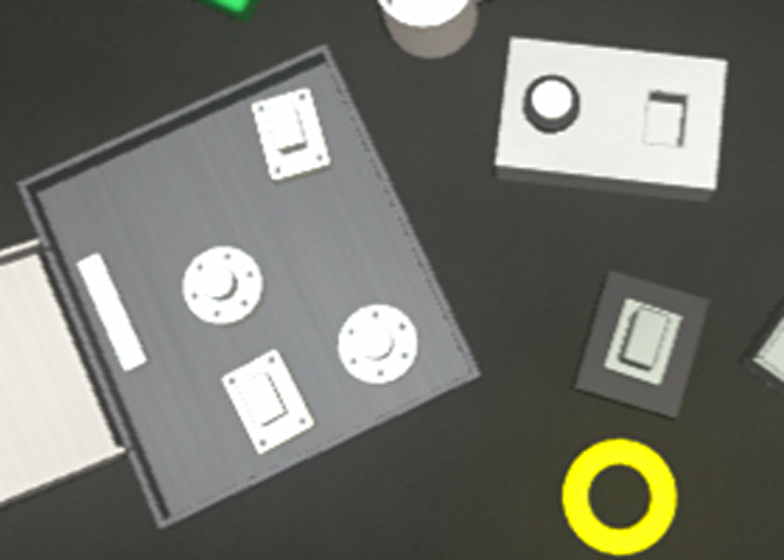

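```bash
cat > go.py <<'E'
from h import *
import sys
def go(x,y,z,yaw):
    s=sensors.read_state();p=s['eef_pos'];Rt=R.from_euler('xyz',s['tool_rot'])
    T=R.from_euler('xyz',[np.pi,0,yaw])
    sh=Rt.inv().apply(np.array([x,y,z])-p); rv=np.rad2deg((Rt.inv()*T).as_rotvec())
    print('t',round(s['clock'],2),'p',p.round(1),'rot',s['tool_rot'].round(3),'w',round(s['width'],1),'F',s['force'].round(1))
    print('shift',sh.round(1),'turn',rv.round(2),'rows>=',max(np.linalg.norm(sh)/41.7,np.linalg.norm(rv)/7.16).round(1),'q',s['qpos'].round(2))
if __name__=='__main__': go(*map(float,sys.argv[1:5]))
E
python3 go.py 460 -21 231 -1.84
```

```text
t 0.15 p [ 264.8 -593.1  230.6] rot [-3.142e+00  1.000e-03 -1.151e+00] w 85.6 F [-0.1 -0.1 -0.5]
shift [-4.429e+02 -4.115e+02  2.000e-01] turn [3.000e-02 8.000e-02 3.948e+01] rows>= 14.5 q [ 1.09  0.63  0.04  1.52 -0.03  1.   -0.02]
```

>>> arm_command([
  [[-40, -37, 0, 0, 0, 4], [-80, -74, 0, 0, 0, 7], [-110, -103, 0, 0, 0, 10], [-440, -410, 0, 0, 0, 39.5], [-440, -410, 0, 0, 0, 39.5], [-440, -410, 0, 0, 0, 39.5], [-440, -410, 0, 0, 0, 39.5], [-440, -410, 0, 0, 0, 39.5], [-440, -410, 0, 0, 0, 39.5], [-440, -410, 0, 0, 0, 39.5], [-440, -410, 0, 0, 0, 39.5], [-440, -410, 0, 0, 0, 39.5], [-440, -410, 0, 0, 0, 39.5], [-440, -410, 0, 0, 0, 39.5], [-440, -410, 0, 0, 0, 39.5], [-443, -411.5, 0, 0, 0, 39.5], [-443, -411.5, 0, 0, 0, 39.5], [-443, -411.5, 0, 0, 0, 39.5], [-443, -411.5, 0, 0, 0, 39.5]],
])

```text
clock: 1.73
eef_pos: [459.6, -23.1, 231.3]
tool_rot: [3.141, -0.001, -1.843]
force: [0.8, 0.3, 0.1]
width: 85.3
```

```bash
python3 go.py 460 -21 231 -1.84
python3 - <<'E'
from h import *
from meas import comp
d=grab('wrist','w1');
print('plug top');comp(d,(0,0,640,480),70,90,300)
print('flange');comp(d,(0,0,640,480),38,50,300)
print('stand');comp(d,(0,0,640,480),30,38,300)
E
```

```text
t 1.73 p [459.6 -23.1 231.3] rot [ 3.141e+00 -1.000e-03 -1.843e+00] w 85.3 F [0.8 0.3 0.1]
shift [-2.1  0.2  0.3] turn [ 0.02 -0.05 -0.18] rows>= 0.1 q [-0.14  0.36  0.17  2.03 -0.09  0.76 -1.76]
plug top
  px 138 10 n 920 z 77.6 rect [641.1  60.2] [31.  15.4] 1.346 mean [641.5  59. ]
  px 316 213 n 1565 z 80.8 rect [460.2 -23.8] [44.  25.9] -0.273 mean [461.8 -24.3]
flange
  px 449 93 n 873 z 44.1 rect [ 516.9 -156.3] [164.4   2.2] -0.578 mean [ 521.9 -159.4]
  px 235 69 n 494 z 44.2 rect [591.5  12.8] [180.    0.6] 1.507 mean [591.4  10.8]
  px 316 197 n 1596 z 44.9 rect [460.4 -23.9] [59.7 48. ] -0.273 mean [466.8 -25.8]
  px 66 326 n 334 z 44.3 rect [403.3 267.1] [36.6 10.3] 0.35 mean [404.1 266.9]
stand
  px 446 91 n 549 z 34.0 rect [ 518.1 -157. ] [166.3   1.8] -0.578 mean [ 524.  -160.7]
  px 110 217 n 2897 z 35.6 rect [466.8 176.2] [310.5 154.8] -0.217 mean [494.3 173.9]
  px 316 197 n 5598 z 35.0 rect [459.1 -24.2] [100.6  85.3] -0.243 mean [463.8 -25.7]
  px 15 387 n 325 z 34.4 rect [342.6 374.2] [45.5  8.3] 0.49 mean [341.7 372.9]
```

View pics/w1.png

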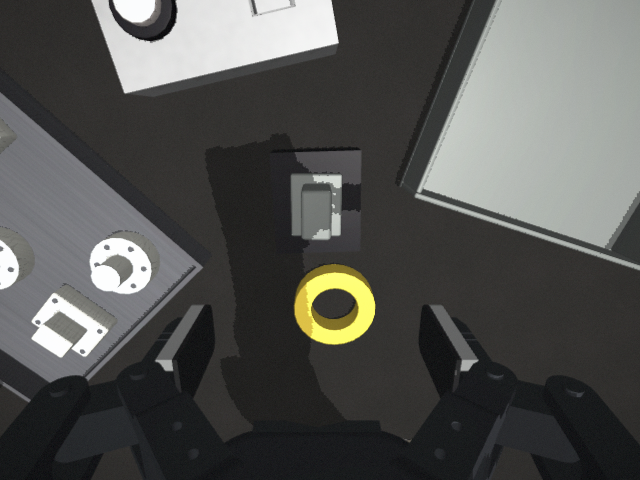

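The wrist view shows the plug at (316,205) in the stand, with the socket just visible at (270,0). Both cameras agree on the plug to about 3 mm, so I go down on it.

```bash
python3 go.py 460.3 -23.8 48 -1.844
```

```text
t 1.78 p [459.7 -23.2 231.3] rot [ 3.141e+00 -1.000e-03 -1.844e+00] w 85.5 F [0.9 0.6 0.6]
shift [  0.3  -0.8 183.3] turn [ 0.01 -0.04  0.02] rows>= 4.4 q [-0.14  0.36  0.17  2.03 -0.09  0.76 -1.76]
```

>>> arm_command([
  [[0.3, -0.8, 35, 0, 0, 0], [0.3, -0.8, 70, 0, 0, 0], [0.3, -0.8, 105, 0, 0, 0], [0.3, -0.8, 130, 0, 0, 0], [0.3, -0.8, 150, 0, 0, 0], [0.3, -0.8, 165, 0, 0, 0], [0.3, -0.8, 175, 0, 0, 0], [0.3, -0.8, 181, 0, 0, 0], [0.3, -0.8, 183, 0, 0, 0], [0.3, -0.8, 183, 0, 0, 0], [0.3, -0.8, 183, 0, 0, 0]],
])

```text
clock: 2.7
eef_pos: [461.4, -22.0, 49.0]
tool_rot: [-3.14, 0.0, -1.841]
force: [0.7, -0.0, 0.6]
width: 85.2
```

>>> arm_command([
  [[0, 0, 0, 0, 0, 0], [0, 0, 0, 0, 0, 0], [0, 0, 0, 0, 0, 0], [0, 0, 0, 0, 0, 0], [0, 0, 0, 0, 0, 0], [0, 0, 0, 0, 0, 0], [0, 0, 0, 0, 0, 0], [0, 0, 0, 0, 0, 0], [0, 0, 0, 0, 0, 0], [0, 0, 0, 0, 0, 0], [0, 0, 0, 0, 0, 0], [0, 0, 0, 0, 0, 0]],
], claw=-1)

```text
clock: 3.7
eef_pos: [461.1, -21.8, 48.7]
tool_rot: [-3.141, 0.0, -1.84]
force: [-0.6, 0.1, 5.6]
width: 25.2
```

```bash
python3 go.py 460.3 -23.8 48 -1.844
python3 - <<'E'
from h import *
from meas import comp
d=grab('top','t2');
print('plug top');comp(d,(320,260,380,330),64,95)
grab('wrist','w2')
E
```

```text
t 3.7 p [461.1 -21.8  48.7] rot [-3.141  0.    -1.84 ] w 25.2 F [-0.6  0.1  5.6]
shift [2.1 0.2 0.7] turn [-0.03  0.01  0.21] rows>= 0.1 q [-0.06  0.7   0.07  2.18 -0.17  0.28 -1.68]
plug top
```

View pics/w2.png

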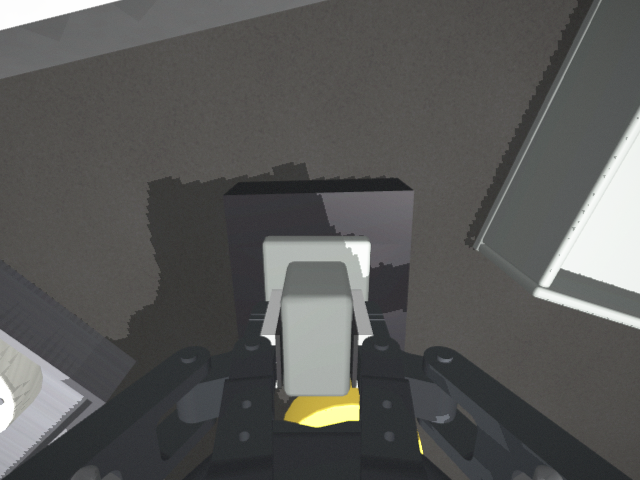

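```bash
cat > plugrel.py <<'E'
from h import *
from meas import rect
import sys
# measure held plug in tool frame: flange top plane & grip top from wrist view
def toolpts(d,s):
    W=cloud(d);Rt=R.from_euler('xyz',s['tool_rot']);return (W-s['eef_pos'])@Rt.as_matrix()
if __name__=='__main__':
    fn=sys.argv[1]
    s=sensors.read_state();d=grab('wrist',fn);T=toolpts(d,s)
    for v in range(235,400,10): print(v,T[v,317].round(1), T[v,275].round(1),T[v,363].round(1))
    m=(abs(T[...,0])<32)&(T[...,1]>-45)&(T[...,1]<40)
    for lo,hi in((-1,9),(-36,-26)):
        k=m&(T[...,2]>lo)&(T[...,2]<hi)
        P=T[k];print(lo,hi,k.sum(),'min',P.min(0).round(1),'max',P.max(0).round(1))
E
python3 plugrel.py w2b
```

```text
235 [  0.9 -28.9  13.6] [-18.5 -28.8  14. ] [ 22.1 -28.9  13.7]
245 [  0.9 -27.3   4.6] [-17.6 -27.1   4.9] [ 20.9 -27.8   3.1]
255 [  0.9 -22.8   4.1] [-17.5 -23.2   2.9] [ 21.1 -22.9   3.7]
265 [  0.9 -21.4  -4. ] [-17.9 -17.9   4.2] [ 21.4 -17.8   4.4]
275 [  0.8 -21.5 -14.1] [-18.  -13.2   3.8] [ 21.7 -12.8   4.8]
285 [  0.8 -21.3 -22.7] [-18.1  -8.5   3.2] [21.9 -7.7  5. ]
295 [  0.8 -20.9 -29.8] [-16.6 -10.7 -10.3] [21.8 -3.7  2.9]
305 [  0.8 -18.5 -32.6] [-15.8 -10.2 -17.7] [ 18.9 -10.8 -18.8]
315 [  0.8 -14.3 -32.1] [-14.8 -10.8 -26.4] [ 18.1 -10.1 -25.2]
325 [  0.8 -10.1 -32. ] [-14.3  -9.5 -31.1] [ 17.1 -10.9 -33.1]
335 [  0.8  -5.8 -31.7] [-13.5 -10.5 -38.7] [ 16.6  -9.8 -37.7]
345 [  0.8  -1.4 -31.5] [-13.5  -7.  -39.4] [ 15.5 -11.6 -45.9]
355 [  0.8   2.4 -32.2] [-13.5  -3.9 -40.6] [ 14.8 -11.8 -51.2]
365 [  0.8   6.8 -32.2] [-13.6   0.  -40.9] [ 14.2 -11.9 -56. ]
375 [  0.8  10.8 -32.9] [-13.7   3.5 -41.6] [ 13.  -15.4 -64.4]
385 [  0.8  16.3 -31.8] [-13.5   5.9 -43.7] [ 12.4 -16.2 -69.2]
395 [  0.8  20.3 -32.6] [-26.7  94.1  48.1] [ 11.9 -16.6 -73. ]
-1 9 3962 min [-23.5 -30.   -1. ] max [24.7 -0.   9. ]
-36 -26 8309 min [-25.7 -22.2 -36. ] max [ 26.8  22.2 -26. ]
```

The plug is gripped at width 25.2, centred in the fingers at about (300,330). I lift it straight up and take it to just short of the socket for a look.

>>> arm_command([
  [[0, 0, -5, 0, 0, 0], [0, 0, -15, 0, 0, 0], [0, 0, -30, 0, 0, 0], [0, 0, -50, 0, 0, 0], [0, 0, -75, 0, 0, 0], [0, 0, -100, 0, 0, 0], [0, 0, -115, 0, 0, 0], [0, 0, -120, 0, 0, 0], [0, 0, -120, 0, 0, 0], [0, 0, -120, 0, 0, 0]],
])

```text
clock: 4.68
eef_pos: [460.4, -21.7, 168.1]
tool_rot: [3.141, 0.0, -1.84]
force: [-0.0, -0.6, -2.7]
width: 25.2
```

```bash
python3 go.py 570 -31 168 -1.636
```

```text
t 4.68 p [460.4 -21.7 168.1] rot [ 3.141  0.    -1.84 ] w 25.2 F [-0.  -0.6 -2.7]
shift [-2.020e+01 -1.081e+02  1.000e-01] turn [  0.02   0.   -11.7 ] rows>= 2.6 q [-0.12  0.47  0.15  2.1  -0.12  0.59 -1.72]
```

>>> arm_command([
  [[-4, -20, 0, 0, 0, -3], [-8, -43, 0, 0, 0, -6], [-13, -70, 0, 0, 0, -9], [-18, -95, 0, 0, 0, -11.7], [-20, -106, 0, 0, 0, -11.7], [-20, -108, 0, 0, 0, -11.7], [-20, -108, 0, 0, 0, -11.7], [-20, -108, 0, 0, 0, -11.7], [-20, -108, 0, 0, 0, -11.7]],
])

```text
clock: 5.43
eef_pos: [568.5, -31.2, 167.7]
tool_rot: [3.139, -0.0, -1.636]
force: [-0.1, -0.4, -1.9]
width: 25.2
```

```bash
python3 go.py 647.5 -35 168 -1.636
cat > sock.py <<'E'
from h import *
from meas import comp,rect
import sys
fn=sys.argv[1]
s=sensors.read_state();d=grab('wrist',fn)
print('ctrl');comp(d,(0,0,640,480),52,60,400)
print('sock');comp(d,(0,0,640,480),20,32,100)
E
python3 sock.py w3
```

```text
t 5.43 p [568.5 -31.2 167.7] rot [ 3.139 -0.    -1.636] w 25.2 F [-0.1 -0.4 -1.9]
shift [ -1.4 -79.1  -0.6] turn [ 0.16 -0.   -0.02] rows>= 1.9 q [-0.06  0.59  0.09  1.81 -0.08  0.74 -1.56]
ctrl
  px 24 26 n 564 z 56.0 rect [712.3 145.4] [43.   7.5] -0.895 mean [713.8 142.1]
  px 252 114 n 37912 z 56.0 rect [646.4   9.4] [181.  110.5] 1.507 mean [650.8   5.8]
  px 537 208 n 2382 z 56.1 rect [ 555.7 -182.2] [252.3   4.3] -0.584 mean [ 570. -191.]
  px 68 376 n 848 z 57.7 rect [449.2 190.6] [27.7 27.6] -0.127 mean [450.9 189.1]
  px 601 444 n 453 z 56.0 rect [ 345.1 -275.5] [106.2  13.5] 1.104 mean [ 340.7 -283.9]
sock
  px 56 32 n 816 z 26.0 rect [713.9 148.5] [58.3 13.8] -0.94 mean [716. 142.]
  px 530 180 n 3118 z 26.1 rect [ 569.6 -191. ] [292.1   3.3] -0.579 mean [ 584.  -200.2]
  px 315 122 n 2505 z 26.0 rect [643.5 -35.9] [43.2 31.2] -0.063 mean [644.  -35.9]
  px 82 258 n 2500 z 26.0 rect [536.9 164.8] [214.5   4.1] 0.497 mean [543.5 168.6]
  px 93 349 n 2481 z 29.8 rect [451.4 188.5] [63.6 59.2] 0.707 mean [457. 183.]
  px 29 398 n 1974 z 29.4 rect [399.1 276. ] [70.2 52.1] 0.544 mean [403.6 261.3]
  px 581 410 n 1244 z 25.8 rect [ 381.9 -262.2] [170.   48.4] 0.995 mean [ 350.5 -285.6]
  px 311 409 n 1326 z 25.7 rect [367.8 -15.9] [78.4 29.7] 1.454 mean [369.9 -14.3]
  px 37 446 n 389 z 25.4 rect [340.4 276.7] [121.4   1.4] -1.074 mean [340.9 275.7]
```

View pics/w3.png

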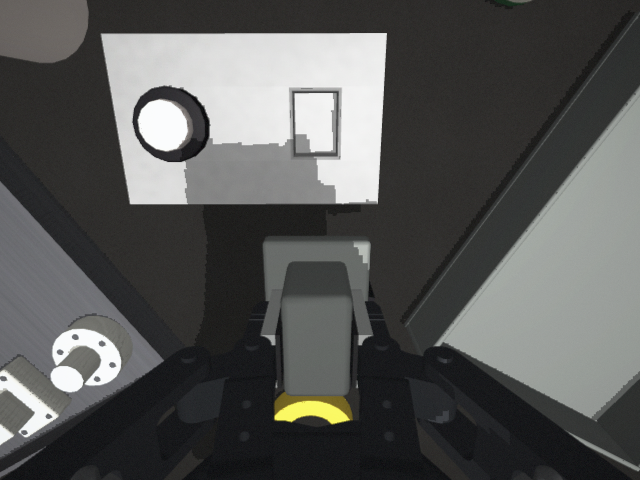

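The wrist view shows the socket mouth at (315,123) and the button at (163,125), with the held plug below them. I measure the mouth outline itself.

```bash
cat > mouth.py <<'E'
from h import *
from meas import rect
from scipy import ndimage
def mouth(d,s,seed,zr=(52.5,60)):
    W=cloud(d);z=W[...,2];l,n=ndimage.label((z>zr[0])&(z<zr[1]))
    k=l==l[seed[1],seed[0]]
    C=rect(W[k]); f=ndimage.binary_fill_holes(k)&~k
    # boundary: top pixels adjacent to holes
    l2,n2=ndimage.label(f); out=[]
    Rt=R.from_euler('xyz',s['tool_rot'])
    zc=np.median(z[k])
    for i in range(1,n2+1):
        h=l2==i
        if h.sum()<300: continue
        b=ndimage.binary_dilation(h,iterations=1)&k
        P=W[b]; r=rect(P); t=Rt.inv().apply(np.array([*r[0],zc])-s['eef_pos'])
        out.append((r,t.round(1)))
    t=Rt.inv().apply(np.array([*C[0],zc])-s['eef_pos'])
    print('ctrl',C,'z',zc,'tool',t.round(1))
    for o in out: print('hole',o)
if __name__=='__main__':
    s=sensors.read_state()
    d=dict(np.load('pics/w3.npz')); mouth(d,s,(250,60))
    d=dict(np.load('pics/top0.npz')); mouth(d,s,(340,225),(50,60))
E
python3 mouth.py
```

```text
ctrl (array([646.4,   9.4]), array([181. , 110.5]), 1.507) z 55.99892080259579 tool [-45.5 -75.  111.8]
hole ((array([650. ,  62.1]), array([53.1, 50.8]), -1.273), array([-98.4, -75.1, 111.8]))
hole ((array([643.6, -35.9]), array([44.3, 32.3]), -0.065), array([-1.000e-01, -7.510e+01,  1.118e+02]))
ctrl (array([646.9,  11.1]), array([180.4, 112.1]), 1.505) z 55.39612016414526 tool [-47.3 -75.4 112.4]
hole ((array([652.6,  60.8]), array([52.3, 50.5]), -0.55), array([-97.2, -77.8, 112.4]))
```

>>> arm_command([
  [[0, -15, 0, 0, 0, 0], [0, -40, 0, 0, 0, 0], [-0.7, -62, 0, 0, 0, 0], [-0.7, -74, 10, 0, 0, 0], [-0.7, -76, 30, 0, 0, 0], [-0.7, -76, 50, 0, 0, 0], [-0.7, -76, 62, 0, 0, 0], [-0.7, -76, 66, 0, 0, 0], [-0.7, -76, 66, 0, 0, 0], [-0.7, -76, 66, 0, 0, 0]],
])

```text
clock: 6.32
eef_pos: [646.4, -35.6, 103.0]
tool_rot: [-3.141, 0.0, -1.636]
force: [0.4, -0.2, -0.8]
width: 24.8
```

```bash
python3 go.py 643.3 -35.5 101 -1.636
python3 - <<'E'
from h import *
from mouth import mouth
from plugrel import toolpts
s=sensors.read_state()
d=grab('wrist','w4')
W=cloud(d); print(W[140,250].round(1),W[60,250].round(1))
mouth(d,s,(250,100))
E
```

```text
t 6.32 p [646.4 -35.6 103. ] rot [-3.141  0.    -1.636] w 24.8 F [ 0.4 -0.2 -0.8]
shift [0.1 3.1 2. ] turn [-0.04  0.   -0.01] rows>= 0.1 q [-0.04  0.78  0.08  1.64 -0.09  0.73 -1.55]
[714.9   3.5   0.9] [762.6  -2.4   1.1]
ctrl (array([599. , -36.1]), array([582.9, 387.6]), 1.506) z 2.4765196578803454 tool [  3.6  47.3 100.5]
hole ((array([ 737.8, -133.4]), array([185.5,  67.7]), -1.481), array([ 91.6, -97.6, 100.6]))
hole ((array([769. , 121.3]), array([51.3, 13.6]), 1.269), array([-164.6, -112. ,  100.6]))
hole ((array([640.8,  22.9]), array([235.3, 179.3]), 1.518), array([-58. ,   9.5, 100.5]))
```

View pics/w4.png

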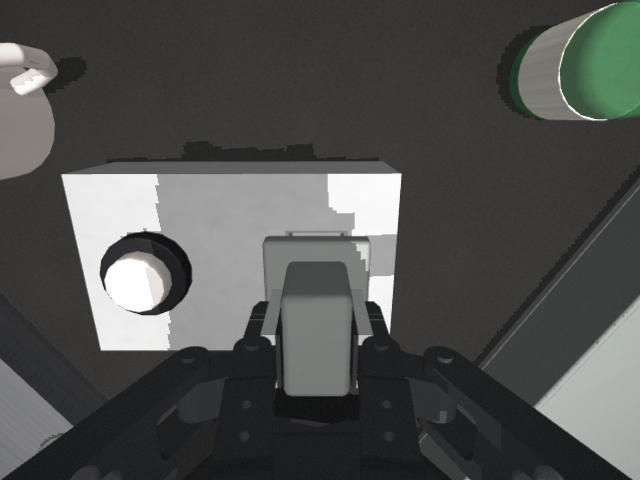

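Run:
```python
from h import *
from mouth import mouth
from plugrel import toolpts
s=sensors.read_state();print(s['eef_pos'],s['clock'])
d=grab('wrist','w5')
s=sensors.read_state();print(s['eef_pos'],s['clock'],s['qd'].round(4))
mouth(d,s,(230,240),(52,60))
T=toolpts(d,s)
for v in range(224,262,3): print(v,T[v,317].round(1))
m=(abs(T[...,0])<32)&(T[...,1]>-45)&(T[...,1]<40);k=m&(T[...,2]>0)&(T[...,2]<12);P=T[k];print(P.min(0),P.max(0))
```

```text
[646.82835981 -35.68327947 103.49300337] 6.3667
[647.00675289 -35.66319143 103.69777706] 6.4167 [ 0.0003 -0.0028  0.      0.0002  0.0012 -0.0023  0.0004]
ctrl (array([646.3,   9.4]), array([180.9, 110.8]), 1.507) z 56.01798299784082 tool [-44.9   3.8  47.7]
hole ((array([646.6,  63. ]), array([58., 51.]), -0.794), array([-98.4,   7. ,  47.7]))
224 [  0.8 -23.7  48.1]
227 [  0.8 -22.   47.9]
230 [  0.8 -20.3  47.5]
233 [ 0.9 -8.4 78.8]
236 [  0.7 -29.1  10.9]
239 [  0.7 -29.1   6.9]
242 [  0.7 -28.6   4.1]
245 [  0.7 -27.7   2.9]
248 [  0.7 -26.2   3.2]
251 [  0.7 -24.6   3.7]
254 [  0.7 -23.3   3.4]
257 [  0.7 -21.3   5. ]
260 [  0.7 -20.5   3.3]
[-2.35973260e+01 -2.96744053e+01  1.28385132e-03] [24.60297979  0.35797388 11.89973432]
```

>>> arm_command([
  [[-0.4, 2.9, 0, 0, 0, 0], [-0.4, 2.9, 0, 0, 0, 0], [-0.4, 2.9, 0, 0, 0, 0], [-0.4, 2.9, 0, 0, 0, 0], [-0.4, 2.9, 0, 0, 0, 0], [-0.4, 2.9, 0, 0, 0, 0], [-0.4, 2.9, 0, 0, 0, 0], [-0.4, 2.9, 0, 0, 0, 0], [-0.4, 2.9, 0, 0, 0, 0], [-0.4, 2.9, 0, 0, 0, 0]],
])

```text
clock: 7.25
eef_pos: [643.3, -35.0, 102.3]
tool_rot: [3.142, 0.0, -1.636]
force: [0.3, -0.2, -2.8]
width: 25.3
```

```bash
cat > ins.py <<'E'
from h import *
from mouth import mouth
from plugrel import toolpts
import sys
d=grab('wrist',sys.argv[1])
s=sensors.read_state();print(s['eef_pos'].round(1),s['tool_rot'].round(3),s['force'].round(1),s['clock'])
mouth(d,s,(230,240),(52,60))
T=toolpts(d,s)
print(T[236,317].round(1),T[239,317].round(1))
m=(abs(T[...,0])<32)&(T[...,1]>-45)&(T[...,1]<40);k=m&(T[...,2]>0)&(T[...,2]<12);P=T[k];print(P.min(0).round(1),P.max(0).round(1))
E
python3 ins.py w6
```

```text
[643.3 -35.  102.3] [-3.142 -0.    -1.636] [-0.6  0.1 -0.8] 7.3
ctrl (array([646.2,   9.3]), array([181., 111.]), 1.51) z 56.017355703256584 tool [-44.4   0.   46.3]
hole ((array([646.9,  63.1]), array([57.9, 50.8]), -0.857), array([-98.1,   2.8,  46.3]))
[  0.8 -29.3  10.7] [  0.7 -29.3   6.6]
[-23.6 -29.9   0. ] [24.6  0.  11.9]
```

>>> arm_command([
  [[0, -0.6, 2, 0, 0, 0], [0, -0.6, 4, 0, 0, 0], [0, -0.6, 6, 0, 0, 0], [0, -0.6, 8, 0, 0, 0], [0, -0.6, 10, 0, 0, 0], [0, -0.6, 12, 0, 0, 0], [0, -0.6, 14, 0, 0, 0], [0, -0.6, 16, 0, 0, 0], [0, -0.6, 16, 0, 0, 0], [0, -0.6, 16, 0, 0, 0]],
])

```text
clock: 8.13
eef_pos: [643.8, -35.0, 86.2]
tool_rot: [3.141, -0.0, -1.636]
force: [0.9, -0.1, -1.2]
width: 25.4
```

```bash
python3 ins.py w7
```

```text
[644.  -35.1  86.3] [-3.142 -0.    -1.636] [-0.2  0.6 -0.7] 8.1833
ctrl (array([646.4,   9.3]), array([181.2, 110.5]), 1.507) z 56.020486447824425 tool [-44.4   0.5  30.3]
hole ((array([645.7,  63.1]), array([58.9, 51.2]), -1.081), array([-98.1,   4.7,  30.3]))
[  0.7 -29.   11.3] [  0.7 -29.3   6.2]
[-23.6 -29.7   0. ] [24.6  0.1 12. ]
```

>>> arm_command([
  [[0, 0, 2, 0, 0, 0], [0, 0, 4, 0, 0, 0], [0, 0, 6, 0, 0, 0], [0, 0, 8, 0, 0, 0], [0, 0, 10, 0, 0, 0], [0, 0, 12, 0, 0, 0], [0, 0, 14, 0, 0, 0], [0, 0, 15.5, 0, 0, 0], [0, 0, 16.5, 0, 0, 0], [0, 0, 17, 0, 0, 0], [0, 0, 17, 0, 0, 0], [0, 0, 17, 0, 0, 0], [0, 0, 17, 0, 0, 0]],
])

```text
clock: 9.27
eef_pos: [643.8, -35.0, 69.8]
tool_rot: [3.141, 0.0, -1.636]
force: [-3.7, 0.7, 5.9]
width: 25.5
```

```bash
python3 ins.py w8
```

```text
[643.7 -35.   69.8] [ 3.141  0.    -1.636] [-2.2  0.3  5.5] 9.3167
ctrl (array([646.4,   9.5]), array([181.6, 110.7]), 1.51) z 56.023765427952725 tool [-44.6   0.3  13.8]
hole ((array([645.2,  64.6]), array([61.6, 51.5]), -0.971), array([-99.5,   5.1,  13.8]))
[  0.7 -29.5  10.1] [  0.7 -29.4   6.2]
[-30.2 -44.4   0. ] [26.9  0.  12. ]
```

View pics/w8.png

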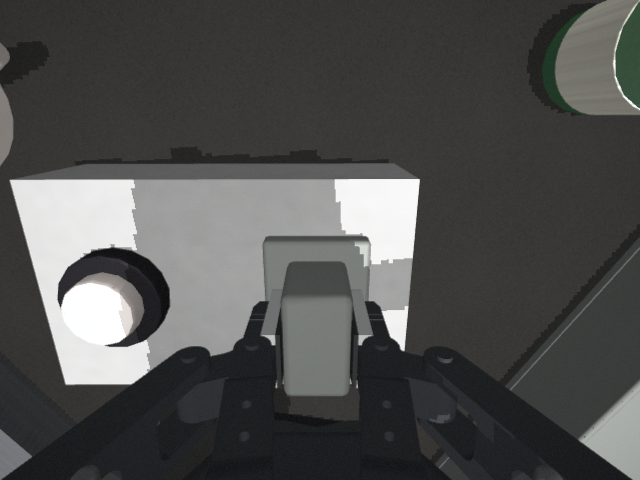

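>>> arm_command([
  [[0, 0, 1, 0, 0, 0], [0, 0, 1, 0, 0, 0], [0, 0, 1, 0, 0, 0], [0, 0, 1, 0, 0, 0]],
])

```text
clock: 9.65
eef_pos: [643.8, -35.0, 69.8]
tool_rot: [-3.141, 0.0, -1.636]
force: [-4.3, -0.6, 11.8]
width: 25.1
```

>>> arm_command([
  [[0, 0, -2, 0, 0, 0], [0, 0, -2, 0, 0, 0], [0, 0, -2, 0, 0, 0], [0, 0, -2, 0, 0, 0], [0, 0, -2, 0, 0, 0], [0, 0, -2, 0, 0, 0], [0, 0, -2, 0, 0, 0]],
], claw=0.3)

```text
clock: 10.23
eef_pos: [643.9, -35.1, 70.1]
tool_rot: [3.141, -0.0, -1.636]
force: [0.1, 0.3, -0.4]
width: 55.1
```

>>> arm_command([
  [[0, 0, -10, 0, 0, 0], [0, 0, -30, 0, 0, 0], [0, 0, -60, 0, 0, 0], [0, 0, -95, 0, 0, 0], [0, 0, -125, 0, 0, 0], [0, 0, -140, 0, 0, 0], [0, 0, -140, 0, 0, 0], [0, 0, -140, 0, 0, 0]],
])

```text
clock: 10.9
eef_pos: [644.4, -35.0, 211.9]
tool_rot: [-3.139, 0.0, -1.636]
force: [-0.2, 0.8, -0.7]
width: 55.5
```

```bash
python3 - <<'E'
from h import *
from meas import comp
d=grab('wrist','w9')
for lo,hi in((95,108),(60,70),(52,59)): print(lo);comp(d,(150,50,500,420),lo,hi,300)
d=grab('top','t9')
print('top');comp(d,(290,175,390,250),95,110);comp(d,(335,175,390,250),61,72)
print('boss');comp(d,(130,190,285,350),48,62,60)
E
python3 go.py 399 279 200 2.11;python3 go.py 450 193 200 2.11
```

```text
95
  px 316 229 n 1938 z 101.8 rect [643.9 -35.6] [42.9 26.1] -0.069 mean [645.2 -35.7]
60
  px 483 84 n 460 z 65.9 rect [ 738.4 -170. ] [47.3 16.1] 0.206 mean [ 739.4 -166.6]
  px 316 210 n 1996 z 65.9 rect [643.4 -35.6] [59.8 48.1] -0.059 mean [650.3 -36.1]
  px 207 214 n 1331 z 67.8 rect [650.1  58.6] [47.1 46.8] 1.405 mean [653.4  54.7]
52
  px 477 85 n 310 z 54.7 rect [ 737.6 -170.8] [50.  19.1] 0.257 mean [ 739.3 -166.8]
  px 261 208 n 19078 z 56.0 rect [646.2   9.1] [180.6 110.6] 1.506 mean [651.8  11.4]
  px 470 307 n 445 z 55.4 rect [ 543.4 -173.5] [93.8  2.7] -0.584 mean [ 544.9 -174.6]
top
  px 349 210 n 130 z 65.7 rect [644.4 -15.6] [60.8 13.8] -0.023 mean [643.  -15.2]
boss
  px 221 214 n 164 z 57.2 rect [622.6 279.6] [37.  23.5] 0.341 mean [621.3 278.8]
  px 142 301 n 838 z 55.2 rect [424.5 445.9] [173.7  33.8] 0.474 mean [416.3 437.9]
  px 196 270 n 126 z 57.6 rect [491.2 324.1] [27.2 27. ] -0.825 mean [491.  323.8]
  px 253 291 n 125 z 57.4 rect [449.1 193.2] [26.6 26.5] 0.845 mean [449.  192.9]
  px 212 312 n 182 z 57.1 rect [399.2 279.5] [36.2 24. ] 0.529 mean [399.2 278.9]
t 11.0 p [643.  -34.9 209.4] rot [ 3.14   0.    -1.636] w 55.3 F [ 0.6 -0.2  0.2]
shift [-297.3  264.    10. ] turn [ 5.0000e-02 -1.4000e-01  1.4536e+02] rows>= 20.3 q [-0.05  0.64  0.1   1.56 -0.08  0.94 -1.56]
t 11.0 p [643.  -34.9 209.4] rot [ 3.14   0.    -1.636] w 55.3 F [ 0.6 -0.2  0.2]
shift [-214.8  207.5    9.9] turn [ 5.0000e-02 -1.4000e-01  1.4536e+02] rows>= 20.3 q [-0.05  0.64  0.1   1.56 -0.08  0.94 -1.56]
```

View pics/w9.png

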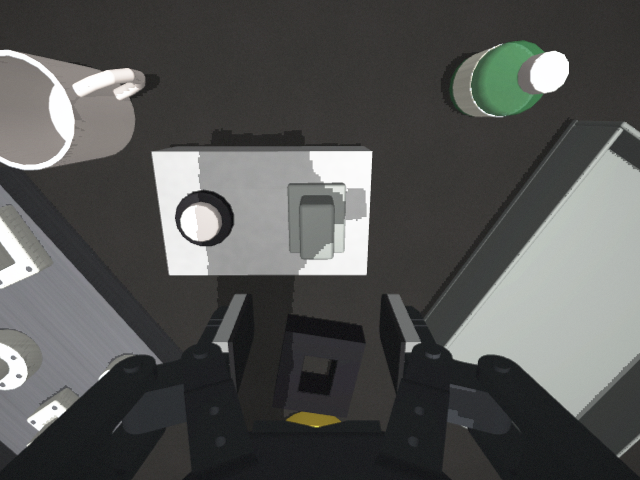

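The plug is home in the socket: grip top at z 101, within about 1 mm of the socket centre. At (316,229) in the wrist view it stands upright on the box. Now the castings, housing A first.

```bash
python3 go.py 399.2 279.4 180 -1.036
```

```text
t 11.0 p [643.  -34.9 209.4] rot [ 3.14   0.    -1.636] w 55.3 F [ 0.6 -0.2  0.2]
shift [-297.7  263.8   30. ] turn [  0.11   0.04 -34.39] rows>= 9.6 q [-0.05  0.64  0.1   1.56 -0.08  0.94 -1.56]
```

>>> arm_command([
  [[-15, 13, 2, 0, 0, -3], [-40, 36, 4, 0, 0, -7], [-70, 62, 7, 0, 0, -11], [-98, 87, 10, 0, 0, -15], [-126, 112, 13, 0, 0, -19], [-154, 137, 16, 0, 0, -23], [-182, 161, 19, 0, 0, -27], [-210, 186, 22, 0, 0, -31], [-238, 211, 25, 0, 0, -34.4], [-265, 235, 27, 0, 0, -34.4], [-285, 252, 29, 0, 0, -34.4], [-295, 261, 30, 0, 0, -34.4], [-297.7, 263.8, 30, 0, 0, -34.4], [-297.7, 263.8, 30, 0, 0, -34.4], [-297.7, 263.8, 30, 0, 0, -34.4]],
])

```text
clock: 12.25
eef_pos: [400.5, 278.1, 179.7]
tool_rot: [3.14, -0.001, -1.037]
force: [0.4, -0.1, 0.2]
width: 55.6
```

```bash
python3 go.py 399.2 279.4 180 -1.036
cat > bos.py <<'E'
from h import *
from meas import comp
import sys
d=grab('wrist',sys.argv[1])
print('boss');comp(d,(0,0,640,480),53,63,150)
print('base');comp(d,(0,0,640,480),24,33.5,400)
E
python3 bos.py w10
```

```text
t 12.25 p [400.5 278.1 179.7] rot [ 3.140e+00 -1.000e-03 -1.037e+00] w 55.6 F [ 0.4 -0.1  0.2]
shift [-1.8  0.4 -0.3] turn [ 0.07 -0.06 -0.05] rows>= 0.0 q [-0.62  0.47 -0.06  2.01  0.05  0.66 -1.75]
boss
  px 123 103 n 8021 z 58.1 rect [402.9 434.7] [139.3  35.7] 0.574 mean [407.3 437.3]
  px 327 84 n 1357 z 58.0 rect [490.8 322.9] [27.2 27.2] 0.446 mean [491.  322.8]
  px 315 226 n 1367 z 57.9 rect [398.5 277.7] [36.4 23.3] 0.545 mean [399.6 278.2]
  px 443 227 n 1007 z 57.9 rect [449.  191.9] [27.5 27.2] 0.717 mean [449.4 192.7]
  px 5 280 n 519 z 57.2 rect [235.4 473.8] [55.6  4.9] 0.44 mean [231.7 472. ]
base
  px 372 175 n 4335 z 28.9 rect [460.9 282.9] [272.  219.5] -1.072 mean [447.9 253.4]
  px 478 3 n 433 z 28.8 rect [590.8 261.9] [41.2  6.7] -1.052 mean [593.6 258.2]
  px 325 86 n 4475 z 30.0 rect [490.9 322.6] [62.9 62.8] 1.287 mean [491.1 323.1]
  px 315 210 n 3090 z 29.9 rect [398.9 277.8] [69.6 50. ] 0.543 mean [403.8 280.3]
  px 428 212 n 2968 z 30.0 rect [449. 192.] [63.1 62.8] 0.624 mean [451.  197.5]
  px 596 295 n 895 z 28.7 rect [466.2  18.1] [94.4 12.6] -0.134 mean [466.1  18.1]
  px 549 382 n 854 z 26.0 rect [371.5 -17.2] [70.9 20.6] 1.358 mean [370.2 -15.3]
```

View pics/w10.png

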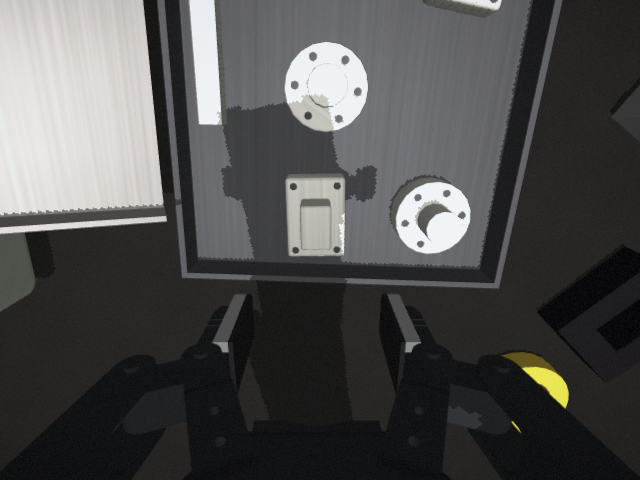

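Housing A is at (315,215) in the wrist view, square to the jaws, with both flanges where the top view put them.

```bash
python3 go.py 398.8 277.9 33 -1.028
```

```text
t 12.3 p [400.9 277.8 179.9] rot [ 3.141e+00 -1.000e-03 -1.038e+00] w 55.4 F [ 0.4 -0.5  0.2]
shift [ -1.3   1.6 146.9] turn [ 0.05 -0.06 -0.57] rows>= 3.5 q [-0.62  0.47 -0.06  2.01  0.05  0.66 -1.75]
```

>>> arm_command([
  [[-1, 1, 20, 0, 0, -0.5], [-1, 1, 50, 0, 0, -0.5], [-1, 1, 80, 0, 0, -0.5], [-1, 1, 105, 0, 0, -0.5], [-1, 1, 125, 0, 0, -0.5], [-1, 1, 138, 0, 0, -0.5], [-1, 1, 145, 0, 0, -0.5], [-1, 1, 146.5, 0, 0, -0.5], [-1, 1, 146.5, 0, 0, -0.5], [-1, 1, 146.5, 0, 0, -0.5], [-1, 1, 146.5, 0, 0, -0.5]],
])

```text
clock: 13.22
eef_pos: [399.6, 279.9, 34.8]
tool_rot: [-3.14, 0.0, -1.028]
force: [-0.3, -0.8, 0.5]
width: 55.5
```

>>> arm_command([
  [[0, 0, 0, 0, 0, 0], [0, 0, 0, 0, 0, 0], [0, 0, 0, 0, 0, 0], [0, 0, 0, 0, 0, 0], [0, 0, 0, 0, 0, 0], [0, 0, 0, 0, 0, 0], [0, 0, 0, 0, 0, 0], [0, 0, 0, 0, 0, 0]],
], claw=-1)

```text
clock: 13.88
eef_pos: [399.2, 279.8, 34.5]
tool_rot: [-3.14, -0.0, -1.027]
force: [0.1, -1.2, 6.4]
width: 23.1
```

>>> arm_command([
  [[0, 0, -5, 0, 0, 0], [0, 0, -20, 0, 0, 0], [0, 0, -45, 0, 0, 0], [0, 0, -75, 0, 0, 0], [0, 0, -110, 0, 0, 0], [0, 0, -135, 0, 0, 0], [0, 0, -150, 0, 0, 0], [0, 0, -150, 0, 0, 0], [0, 0, -150, 0, 0, 0]],
])

```text
clock: 14.63
eef_pos: [398.9, 279.7, 184.4]
tool_rot: [-3.14, 0.0, -1.027]
force: [0.2, -0.6, -1.3]
width: 23.0
```

Run:
```python
from go import go
import numpy as np
t=-0.584;c=np.array([509,-299])
for x,y in((70,55),(70,-55),(-70,55),(-70,-55)):
    p=c+np.array([x*np.cos(t)-y*np.sin(t),x*np.sin(t)+y*np.cos(t)]);print(x,y,p.round(1))
    go(*p,185,-2.155)
```

```text
70 55 [ 597.7 -291.7]
t 14.63 p [398.9 279.7 184.4] rot [-3.14   0.    -1.027] w 23.0 F [ 0.2 -0.6 -1.3]
shift [591.9 125.4  -0.9] turn [-7.000e-02  6.000e-02  6.463e+01] rows>= 14.5 q [-0.62  0.47 -0.07  2.01  0.05  0.66 -1.75]
70 -55 [ 537.1 -383.5]
t 14.63 p [398.9 279.7 184.4] rot [-3.14   0.    -1.027] w 23.0 F [ 0.2 -0.6 -1.3]
shift [639.  224.8  -1. ] turn [-7.000e-02  6.000e-02  6.463e+01] rows>= 16.2 q [-0.62  0.47 -0.07  2.01  0.05  0.66 -1.75]
-70 55 [ 480.9 -214.5]
t 14.63 p [398.9 279.7 184.4] rot [-3.14   0.    -1.027] w 23.0 F [ 0.2 -0.6 -1.3]
shift [465.4 185.5  -1. ] turn [-7.000e-02  6.000e-02  6.463e+01] rows>= 12.0 q [-0.62  0.47 -0.07  2.01  0.05  0.66 -1.75]
-70 -55 [ 420.3 -306.3]
t 14.63 p [398.9 279.7 184.4] rot [-3.14   0.    -1.027] w 23.0 F [ 0.2 -0.6 -1.3]
shift [512.6 284.8  -1.1] turn [-7.000e-02  6.000e-02  6.463e+01] rows>= 14.1 q [-0.62  0.47 -0.07  2.01  0.05  0.66 -1.75]
```

>>> arm_command([
  [[20, 7, 0, 0, 0, 2], [52, 18, 0, 0, 0, 6], [90, 32, 0, 0, 0, 10], [128, 45, 0, 0, 0, 14], [166, 58, 0, 0, 0, 18], [204, 72, 0, 0, 0, 22], [242, 85, 0, 0, 0, 26], [280, 98, 0, 0, 0, 30], [318, 112, 0, 0, 0, 34], [356, 125, 0, 0, 0, 38], [394, 139, 0, 0, 0, 42], [432, 152, 0, 0, 0, 46], [470, 165, 0, 0, 0, 50], [508, 179, 0, 0, 0, 54], [546, 192, 0, 0, 0, 58], [580, 204, 0, 0, 0, 62], [610, 215, 0, 0, 0, 64.6], [630, 222, 0, 0, 0, 64.6], [639, 225, 0, 0, 0, 64.6], [639, 225, 0, 0, 0, 64.6]],
])

```text
clock: 16.3
eef_pos: [535.3, -385.6, 181.5]
tool_rot: [3.139, -0.002, -2.157]
force: [0.7, -0.4, -0.9]
width: 22.6
```

```bash
python3 go.py 537 -383.5 36 -2.155
python3 - <<'E'
from h import *
from meas import comp
d=grab('wrist','w11');grab('top','t11')
print('floor');comp(d,(0,0,640,480),2,10,500);print('rim');comp(d,(0,0,640,480),58,64,500)
E
```

```text
t 16.3 p [ 535.3 -385.6  181.5] rot [ 3.139e+00 -2.000e-03 -2.157e+00] w 22.6 F [ 0.7 -0.4 -0.9]
shift [ -2.9  -0.6 145.5] turn [ 0.15 -0.1  -0.14] rows>= 3.5 q [ 0.45  0.71  0.23  1.54 -0.19  0.92 -1.42]
floor
  px 232 210 n 45605 z 6.0 rect [ 525.4 -311.1] [259.2 241.9] -0.582 mean [ 573.3 -318.6]
  px 316 389 n 2068 z 6.0 rect [ 369.8 -276.8] [85.6 46.1] 0.993 mean [ 364.7 -273.6]
rim
  px 226 184 n 6344 z 60.6 rect [ 535.3 -317.8] [250.9 245.4] 0.989 mean [ 595.1 -344.8]
```

View pics/w11.png

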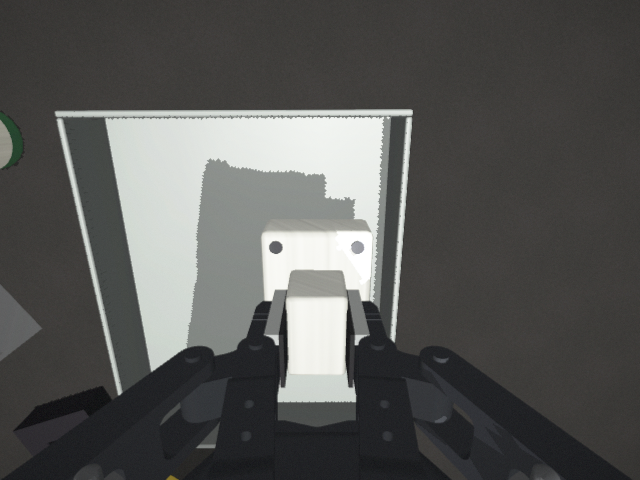

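View pics/t11.png

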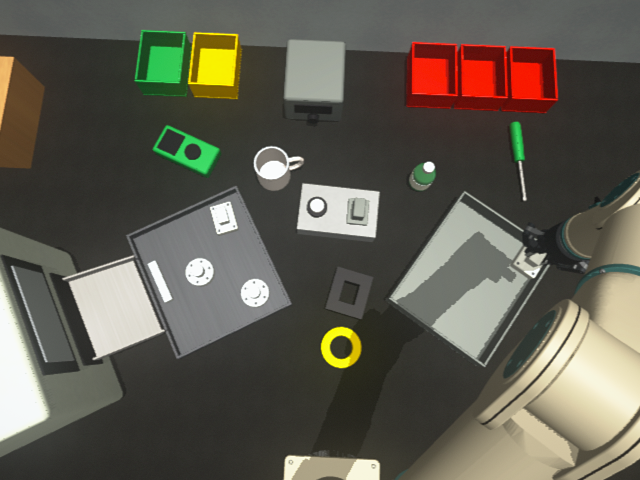

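Housing A hangs level over the tote's right side at (317,270). The top view shows the other castings not moved and the plug in the socket at (358,210).

>>> arm_command([
  [[-2.9, -0.6, 15, 0, 0, 0], [-2.9, -0.6, 40, 0, 0, 0], [-2.9, -0.6, 70, 0, 0, 0], [-2.9, -0.6, 98, 0, 0, 0], [-2.9, -0.6, 120, 0, 0, 0], [-2.9, -0.6, 134, 0, 0, 0], [-2.9, -0.6, 141, 0, 0, 0], [-2.9, -0.6, 144, 0, 0, 0], [-2.9, -0.6, 146, 0, 0, 0], [-2.9, -0.6, 147, 0, 0, 0], [-2.9, -0.6, 147, 0, 0, 0], [-2.9, -0.6, 147, 0, 0, 0], [-2.9, -0.6, 147, 0, 0, 0]],
])

```text
clock: 17.48
eef_pos: [539.3, -381.9, 37.7]
tool_rot: [-3.14, 0.0, -2.155]
force: [0.1, -0.2, -0.0]
width: 22.9
```

Still 3 mm above the floor; I ease it down.

>>> arm_command([
  [[0, 0, 1, 0, 0, 0], [0, 0, 2, 0, 0, 0], [0, 0, 3, 0, 0, 0], [0, 0, 3.5, 0, 0, 0], [0, 0, 3.5, 0, 0, 0], [0, 0, 3.5, 0, 0, 0]],
])

```text
clock: 17.98
eef_pos: [539.0, -381.6, 34.6]
tool_rot: [-3.141, 0.0, -2.155]
force: [-1.7, 2.0, 7.4]
width: 23.1
```

>>> arm_command([
  [[0, 0, 0, 0, 0, 0], [0, 0, 0, 0, 0, 0], [0, 0, 0, 0, 0, 0], [0, 0, 0, 0, 0, 0], [0, 0, 0, 0, 0, 0], [0, 0, 0, 0, 0, 0]],
], claw=0.3)

```text
clock: 18.48
eef_pos: [538.8, -381.5, 33.2]
tool_rot: [3.141, -0.0, -2.155]
force: [0.0, 0.0, 0.2]
width: 55.9
```

>>> arm_command([
  [[0, 0, -10, 0, 0, 0], [0, 0, -30, 0, 0, 0], [0, 0, -60, 0, 0, 0], [0, 0, -95, 0, 0, 0], [0, 0, -130, 0, 0, 0], [0, 0, -150, 0, 0, 0], [0, 0, -150, 0, 0, 0], [0, 0, -150, 0, 0, 0]],
])

```text
clock: 19.15
eef_pos: [539.6, -382.1, 185.5]
tool_rot: [-3.138, 0.0, -2.155]
force: [-1.0, 1.2, -0.8]
width: 55.7
```

```bash
python3 bos.py w12
python3 - <<'E'
from h import *
from meas import comp
d=grab('top','t12')
print('boss');comp(d,(130,190,285,350),48,62,60)
print('base');comp(d,(130,190,285,350),20,34,60)
E
python3 go.py 449 192.8 185 -1.036
```

```text
boss
  px 219 184 n 6753 z 60.4 rect [ 550.4 -327.9] [250.9 209.5] 0.991 mean [ 604.5 -335.6]
  px 316 225 n 1309 z 57.9 rect [ 537.9 -382. ] [35.5 23.4] -0.588 mean [ 538.6 -382.4]
  px 390 398 n 211 z 60.0 rect [ 355.7 -345.8] [55.1  5. ] -0.599 mean [ 360.3 -347.5]
  px 172 441 n 299 z 59.2 rect [ 431.2 -142.2] [32.8  6. ] 0.944 mean [ 431.7 -142.9]
base
  px 8 145 n 450 z 28.4 rect [ 727.1 -202.3] [46.2 13.8] -0.825 mean [ 726.4 -205.5]
  px 395 203 n 443 z 28.6 rect [ 502.7 -440.2] [154.7   1.2] -0.587 mean [ 508.6 -444.1]
  px 120 232 n 1423 z 28.9 rect [ 607.  -221.7] [219.7   2.5] -0.581 mean [ 617.4 -228.5]
  px 316 211 n 2992 z 29.9 rect [ 537.7 -382. ] [69.5 50.1] -0.582 mean [ 542.  -384.7]
  px 14 327 n 405 z 28.8 rect [608.  -78.9] [44.7  4.2] -0.05 mean [606.2 -78.7]
  px 320 413 n 1006 z 28.5 rect [ 355.2 -273.6] [165.2  68. ] 1.461 mean [ 356.3 -266.9]
boss
  px 221 214 n 165 z 57.2 rect [622.  279.6] [35.6 24.3] 0.326 mean [621.6 279. ]
  px 142 301 n 826 z 55.3 rect [424.8 444.7] [173.1  31.8] 0.482 mean [416.2 437.7]
  px 196 270 n 128 z 57.3 rect [491.3 324.4] [26.8 26.5] 1.003 mean [490.8 323.8]
  px 252 291 n 127 z 57.8 rect [449.3 193.5] [26.5 26.2] -0.727 mean [449.1 193. ]
base
  px 172 217 n 222 z 28.1 rect [620.4 395.9] [230.3  21.8] -0.995 mean [617.  399.3]
  px 223 218 n 432 z 29.3 rect [622.4 279.6] [71.6 50.3] 0.344 mean [618.5 277.1]
  px 152 292 n 181 z 27.2 rect [439.  428.9] [240.6   6.3] 0.496 mean [438.9 426.7]
  px 199 272 n 448 z 29.5 rect [491.4 324.7] [62.4 62.2] 1.094 mean [490.2 322.2]
  px 159 280 n 327 z 23.9 rect [466.1 415. ] [101.3  19.3] 0.506 mean [466.  414.7]
  px 254 292 n 465 z 29.3 rect [449.7 192.8] [61.9 61.8] -1.516 mean [448.5 192.3]
t 19.25 p [ 538.2 -380.9  182.6] rot [ 3.14   0.    -2.155] w 55.8 F [-0.6 -0.3  0. ]
shift [-429.5  390.7   -1.6] turn [  0.08   0.07 -64.09] rows>= 13.9 q [ 0.44  0.7   0.23  1.54 -0.19  0.92 -1.42]
```

Housing A stands flat in the tote at (537.7,-382): base z 29, boss z 57. Next is the near flange.

>>> arm_command([
  [[-14, 13, 0, 0, 0, -3], [-40, 36, 0, 0, 0, -8], [-69, 63, 0, 0, 0, -13], [-98, 89, 0, 0, 0, -18], [-127, 116, 0, 0, 0, -23], [-156, 142, 0, 0, 0, -28], [-185, 168, 0, 0, 0, -33], [-214, 195, 0, 0, 0, -38], [-243, 221, 0, 0, 0, -43], [-272, 248, 0, 0, 0, -48], [-301, 274, 0, 0, 0, -53], [-330, 300, 0, 0, 0, -58], [-359, 327, 0, 0, 0, -62], [-388, 353, 0, 0, 0, -64], [-412, 375, 0, 0, 0, -64], [-425, 387, 0, 0, 0, -64], [-429.5, 390.7, 0, 0, 0, -64], [-429.5, 390.7, 0, 0, 0, -64], [-429.5, 390.7, 0, 0, 0, -64]],
])

```text
clock: 20.83
eef_pos: [449.3, 190.7, 182.5]
tool_rot: [3.139, -0.001, -1.038]
force: [-0.0, -0.7, 0.3]
width: 55.8
```

```bash
python3 bos.py w13;  python3 go.py 449 192.6 33 -1.036
```

```text
boss
  px 596 104 n 10413 z 56.1 rect [638.2  40.7] [120.4  90.6] 1.503 mean [624.9  64.1]
  px 182 81 n 1412 z 57.9 rect [491.  322.5] [27.4 26.8] -1.065 mean [491.3 322.1]
  px 9 168 n 1667 z 55.3 rect [377.4 415.8] [84.6 26.9] 0.629 mean [370.  409.6]
  px 315 223 n 960 z 58.0 rect [449.2 191.6] [27.2 26.6] 0.531 mean [449.8 191.9]
  px 614 404 n 1180 z 59.7 rect [ 425.4 -152.3] [114.8  38.7] 0.668 mean [ 439.  -139.9]
base
  px 164 173 n 4206 z 28.9 rect [459.8 283.2] [272.2 217.6] -1.073 mean [412.  311.7]
  px 563 106 n 1343 z 28.9 rect [605.4  43.4] [183.1  81.4] 0.971 mean [620.9  67.1]
  px 199 83 n 4191 z 29.9 rect [491.  322.5] [63.1 63. ] 0.37 mean [493.1 319.7]
  px 315 209 n 3047 z 30.0 rect [449.4 191.7] [62.8 62.8] 0.932 mean [452.7 193.5]
  px 491 287 n 751 z 28.9 rect [469.8  17.2] [99.9  2.7] -0.243 mean [471.4  16.9]
  px 528 327 n 412 z 28.9 rect [456.3 -39.3] [48.1 11.5] -0.117 mean [456.2 -41.1]
  px 600 370 n 889 z 28.7 rect [ 432.4 -149.4] [130.   55.8] 0.472 mean [ 453.9 -137.4]
t 20.88 p [449.5 190.1 182.7] rot [ 3.14e+00 -1.00e-03 -1.04e+00] w 55.5 F [-0.1 -0.2 -0.2]
shift [ -2.6  -1.1 149.7] turn [ 0.12 -0.05 -0.22] rows>= 3.6 q [-0.42  0.47 -0.06  2.01  0.04  0.66 -1.54]
```

>>> arm_command([
  [[0, 0, 20, 0, 0, 0], [0, 0, 50, 0, 0, 0], [0, 0, 80, 0, 0, 0], [0, 0, 107, 0, 0, 0], [0, 0, 128, 0, 0, 0], [0, 0, 141, 0, 0, 0], [0, 0, 148, 0, 0, 0], [0, 0, 150, 0, 0, 0], [0, 0, 150, 0, 0, 0], [0, 0, 150, 0, 0, 0], [0, 0, 150, 0, 0, 0]],
])

```text
clock: 21.8
eef_pos: [450.4, 192.2, 34.3]
tool_rot: [-3.14, -0.0, -1.038]
force: [0.1, -0.0, -0.3]
width: 55.4
```

>>> arm_command([
  [[0, 0, 0, 0, 0, 0], [0, 0, 0, 0, 0, 0], [0, 0, 0, 0, 0, 0], [0, 0, 0, 0, 0, 0], [0, 0, 0, 0, 0, 0], [0, 0, 0, 0, 0, 0], [0, 0, 0, 0, 0, 0], [0, 0, 0, 0, 0, 0]],
], claw=-1)

```text
clock: 22.47
eef_pos: [450.0, 192.3, 34.2]
tool_rot: [-3.14, -0.0, -1.038]
force: [-0.1, -1.0, 7.0]
width: 25.9
```

>>> arm_command([
  [[0, 0, -5, 0, 0, 0], [0, 0, -20, 0, 0, 0], [0, 0, -45, 0, 0, 0], [0, 0, -75, 0, 0, 0], [0, 0, -110, 0, 0, 0], [0, 0, -135, 0, 0, 0], [0, 0, -150, 0, 0, 0], [0, 0, -150, 0, 0, 0], [0, 0, -150, 0, 0, 0]],
])

```text
clock: 23.22
eef_pos: [449.8, 192.3, 184.0]
tool_rot: [-3.14, -0.0, -1.038]
force: [0.4, -0.9, -1.1]
width: 25.8
```

```bash
python3 go.py 421 -307 184 -2.155; python3 -c "
from h import *
grab('wrist','w14')"
```

```text
t 23.22 p [449.8 192.3 184. ] rot [-3.14  -0.    -1.038] w 25.8 F [ 0.4 -0.9 -1.1]
shift [ 4.153e+02  2.785e+02 -4.000e-01] turn [-9.000e-02  4.000e-02  6.402e+01] rows>= 12.0 q [-0.42  0.47 -0.06  2.01  0.05  0.66 -1.55]
```

View pics/w14.png

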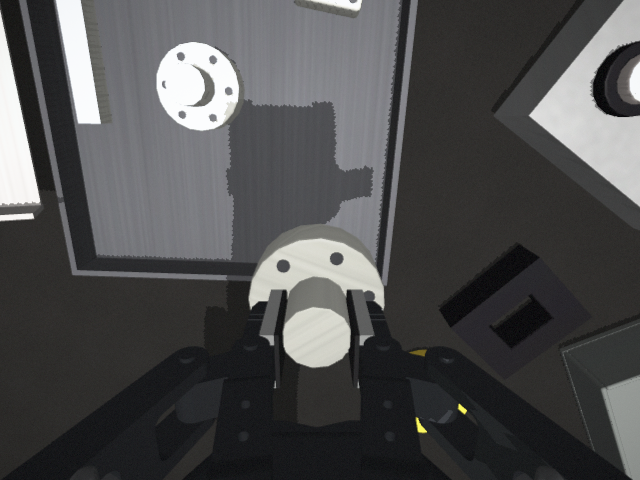

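The flange is held at (317,325) and clear of the tray. I carry it to the tote.

>>> arm_command([
  [[14, 9, 0, 0, 0, 2], [42, 28, 0, 0, 0, 6], [73, 49, 0, 0, 0, 11], [104, 70, 0, 0, 0, 16], [135, 91, 0, 0, 0, 21], [166, 111, 0, 0, 0, 26], [197, 132, 0, 0, 0, 31], [228, 153, 0, 0, 0, 36], [259, 174, 0, 0, 0, 41], [290, 195, 0, 0, 0, 46], [321, 215, 0, 0, 0, 51], [352, 236, 0, 0, 0, 56], [380, 255, 0, 0, 0, 60], [402, 270, 0, 0, 0, 63], [413, 277, 0, 0, 0, 64], [415, 278.5, 0, 0, 0, 64], [415, 278.5, 0, 0, 0, 64], [415, 278.5, 0, 0, 0, 64]],
])

```text
clock: 24.77
eef_pos: [420.4, -304.5, 182.5]
tool_rot: [3.139, 0.001, -2.152]
force: [-0.2, 0.9, -0.8]
width: 26.2
```

```bash
python3 go.py 421 -307 34.5 -2.155
```

```text
t 24.77 p [ 420.4 -304.5  182.5] rot [ 3.139e+00  1.000e-03 -2.152e+00] w 26.2 F [-0.2  0.9 -0.8]
shift [  2.   -2.3 148. ] turn [0.16 0.07 0.16] rows>= 3.6 q [ 0.41  0.52  0.24  1.94 -0.18  0.71 -1.4 ]
```

>>> arm_command([
  [[1, -1, 15, 0, 0, 0], [1, -1, 42, 0, 0, 0], [1, -1, 72, 0, 0, 0], [1, -1, 100, 0, 0, 0], [1, -1, 122, 0, 0, 0], [1, -1, 136, 0, 0, 0], [1, -1, 142, 0, 0, 0], [1, -1, 145, 0, 0, 0], [1, -1, 147, 0, 0, 0], [1, -1, 148.5, 0, 0, 0], [1, -1, 150, 0, 0, 0], [1, -1, 150, 0, 0, 0], [1, -1, 150, 0, 0, 0]],
])

```text
clock: 25.85
eef_pos: [421.8, -308.3, 34.2]
tool_rot: [-3.14, 0.0, -2.154]
force: [0.3, 0.9, 3.5]
width: 26.1
```

>>> arm_command([
  [[0, 0, 0.5, 0, 0, 0], [0, 0, 0.5, 0, 0, 0], [0, 0, 0.5, 0, 0, 0]],
])

```text
clock: 26.1
eef_pos: [421.8, -308.3, 34.2]
tool_rot: [-3.14, 0.001, -2.154]
force: [-1.2, 2.4, 10.6]
width: 26.0
```

>>> arm_command([
  [[0, 0, 0, 0, 0, 0], [0, 0, 0, 0, 0, 0], [0, 0, 0, 0, 0, 0], [0, 0, 0, 0, 0, 0], [0, 0, 0, 0, 0, 0], [0, 0, 0, 0, 0, 0]],
], claw=0.3)

```text
clock: 26.6
eef_pos: [420.9, -308.2, 32.7]
tool_rot: [3.141, -0.0, -2.155]
force: [0.1, -0.0, 0.0]
width: 55.2
```

>>> arm_command([
  [[0, 0, -10, 0, 0, 0], [0, 0, -30, 0, 0, 0], [0, 0, -60, 0, 0, 0], [0, 0, -95, 0, 0, 0], [0, 0, -130, 0, 0, 0], [0, 0, -150, 0, 0, 0], [0, 0, -150, 0, 0, 0], [0, 0, -150, 0, 0, 0]],
])

```text
clock: 27.27
eef_pos: [421.6, -308.5, 184.5]
tool_rot: [-3.138, 0.0, -2.154]
force: [-0.8, 0.3, -1.1]
width: 55.3
```

```bash
python3 bos.py w15
python3 - <<'E'
from h import *
from meas import comp
d=grab('top','t15')
print('boss');comp(d,(130,190,285,350),48,62,60)
print('base');comp(d,(130,190,285,350),20,34,60)
E
python3 go.py 491 323 185 -1.036
```

```text
boss
  px 91 182 n 4914 z 59.7 rect [ 533.3 -176.4] [254.3  84.9] -0.241 mean [ 536.  -182.9]
  px 311 29 n 2120 z 57.9 rect [ 536.8 -381.2] [34.9 23.9] -0.579 mean [ 536.9 -381.3]
  px 407 140 n 2603 z 60.4 rect [ 423.2 -390.6] [215.8   5.7] -0.583 mean [ 435.  -397.6]
  px 316 225 n 947 z 57.9 rect [ 420.8 -308.8] [27.2 27. ] 0.733 mean [ 421.4 -309. ]
  px 316 318 n 1178 z 59.9 rect [ 351.2 -263. ] [108.3   6.3] 0.988 mean [ 351.8 -263.1]
base
  px 115 174 n 2530 z 28.9 rect [ 534.  -180.5] [262.6  90. ] -0.212 mean [ 536.3 -185.9]
  px 312 51 n 3638 z 29.9 rect [ 533.1 -378.7] [59.2 50.1] -0.585 mean [ 529.2 -376.4]
  px 396 139 n 728 z 28.8 rect [ 422. -387.] [236.5   0.9] -0.582 mean [ 434.9 -395.5]
  px 316 211 n 2982 z 30.0 rect [ 421.  -308.8] [62.8 62.7] 0.146 mean [ 424.1 -310.9]
  px 78 319 n 919 z 28.9 rect [469.1 -58.7] [119.4  57.9] 0.372 mean [460.  -63.4]
  px 317 300 n 621 z 28.9 rect [ 352.4 -264. ] [119.8   2.2] 0.988 mean [ 352.3 -264.4]
  px 40 348 n 537 z 28.9 rect [455.  -11.3] [56.4 29.3] 0.314 mean [457.6  -8.8]
boss
  px 221 214 n 166 z 57.5 rect [622.6 279.8] [37.5 23.8] 0.355 mean [621.  278.9]
  px 142 301 n 843 z 55.6 rect [425.2 444.9] [173.   33.2] 0.458 mean [414.9 437.6]
  px 196 269 n 122 z 57.4 rect [491.2 324. ] [26.9 26.6] -0.262 mean [491.1 324.1]
base
  px 223 218 n 420 z 29.3 rect [621.9 279.6] [70.4 50.4] 0.347 mean [618.5 277.3]
  px 152 230 n 172 z 27.8 rect [588.3 441.1] [160.5  59.7] -0.652 mean [583.  443.4]
  px 199 272 n 450 z 29.5 rect [491.4 324.2] [62.9 62.2] -0.726 mean [489.8 322.2]
  px 159 281 n 335 z 23.9 rect [466.3 414.9] [100.8  18.5] 0.505 mean [465.9 414.7]
t 27.37 p [ 420.5 -307.6  182.4] rot [ 3.14   0.    -2.154] w 55.6 F [ 0.1 -0.1 -0.4]
shift [-565.1  288.6   -2.1] turn [ 6.000e-02  5.000e-02 -6.408e+01] rows>= 15.2 q [ 0.41  0.52  0.24  1.93 -0.19  0.71 -1.39]
```

View pics/t15.png

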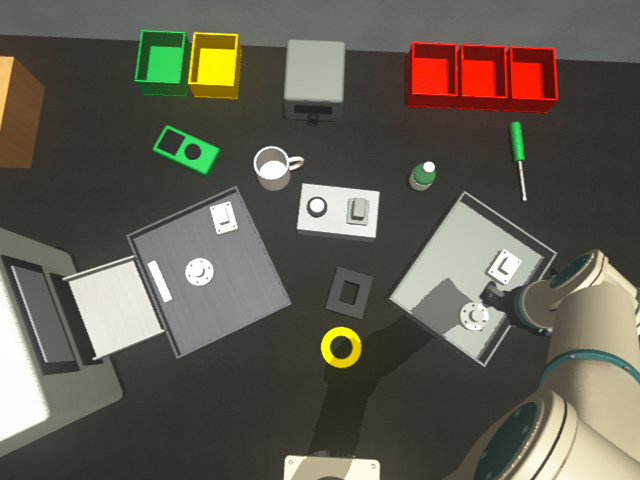

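Two are in the tote, at (504,265) and (474,315) in the top view, and two are left in the tray. Next is the middle flange.

>>> arm_command([
  [[-16, 8, 0, 0, 0, -2], [-46, 24, 0, 0, 0, -6], [-80, 41, 0, 0, 0, -10], [-114, 58, 0, 0, 0, -14], [-149, 76, 0, 0, 0, -18], [-184, 94, 0, 0, 0, -22], [-219, 112, 0, 0, 0, -26], [-254, 130, 0, 0, 0, -30], [-289, 148, 0, 0, 0, -34], [-324, 165, 0, 0, 0, -38], [-359, 183, 0, 0, 0, -42], [-394, 201, 0, 0, 0, -46], [-429, 219, 0, 0, 0, -50], [-464, 237, 0, 0, 0, -54], [-499, 255, 0, 0, 0, -58], [-530, 271, 0, 0, 0, -62], [-552, 282, 0, 0, 0, -64], [-563, 287.5, 0, 0, 0, -64], [-565, 288.6, 0, 0, 0, -64], [-565, 288.6, 0, 0, 0, -64]],
])

```text
clock: 29.03
eef_pos: [491.0, 321.2, 181.6]
tool_rot: [3.139, -0.001, -1.038]
force: [-0.1, -0.5, -0.4]
width: 55.3
```

```bash
python3 bos.py w16;  python3 go.py 491 322.6 33 -1.036
```

```text
boss
  px 463 99 n 1946 z 57.9 rect [622.  278.3] [36.2 24.3] 0.345 mean [621.8 279.1]
  px 130 210 n 7858 z 58.2 rect [420.2 443.4] [178.2  34.9] 0.554 mean [426.7 447.8]
  px 314 222 n 975 z 57.9 rect [491. 323.] [27.6 26.5] 0.531 mean [491.7 323.2]
  px 631 244 n 482 z 55.8 rect [601.7  94.7] [34.9 17.1] 0.804 mean [604.5  95.3]
  px 27 382 n 319 z 58.4 rect [228.4 470.2] [40.3  4.4] 0.428 mean [229.1 470.6]
base
  px 619 46 n 869 z 28.7 rect [716.1 187.4] [65.8 18.7] 0.935 mean [715.9 192.6]
  px 360 137 n 4694 z 28.9 rect [500.4 304.1] [294.4 272.2] 0.496 mean [557.6 318.2]
  px 442 98 n 3798 z 29.9 rect [622.1 278.2] [70.1 50.4] 0.345 mean [620. 284.]
  px 314 209 n 3061 z 30.0 rect [491.2 323. ] [62.9 62.6] -0.236 mean [494.5 324.7]
  px 616 219 n 640 z 28.5 rect [607.3  83.4] [83.1 40.8] 0.808 mean [618.1  96.1]
  px 578 370 n 663 z 28.8 rect [484.   13.5] [70.8  4.8] -0.243 mean [485.4  13.4]
  px 317 364 n 901 z 29.0 rect [359.4 242.1] [140.1   3.3] -1.078 mean [359.3 242.3]
  px 599 411 n 424 z 28.7 rect [458.7 -42. ] [43.7 10.9] -0.068 mean [458.4 -41.6]
  px 471 464 n 526 z 25.9 rect [330.5  22.7] [49.  24.4] 0.425 mean [329.1  23.2]
t 29.08 p [491.4 319.9 181.9] rot [ 3.139e+00 -2.000e-03 -1.040e+00] w 55.9 F [ 0.2 -0.4  0.7]
shift [ -2.7  -1.5 148.9] turn [ 0.16 -0.09 -0.22] rows>= 3.6 q [-0.6   0.6  -0.04  1.75  0.04  0.8  -1.7 ]
```

>>> arm_command([
  [[-1, -0.5, 20, 0, 0, 0], [-1, -0.5, 50, 0, 0, 0], [-1, -0.5, 80, 0, 0, 0], [-1, -0.5, 107, 0, 0, 0], [-1, -0.5, 128, 0, 0, 0], [-1, -0.5, 141, 0, 0, 0], [-1, -0.5, 148, 0, 0, 0], [-1, -0.5, 149, 0, 0, 0], [-1, -0.5, 149, 0, 0, 0], [-1, -0.5, 149, 0, 0, 0], [-1, -0.5, 149, 0, 0, 0]],
])

```text
clock: 30.0
eef_pos: [492.4, 323.9, 35.2]
tool_rot: [-3.139, 0.0, -1.038]
force: [-1.3, 0.3, 0.4]
width: 55.7
```

>>> arm_command([
  [[0, 0, 0, 0, 0, 0], [0, 0, 0, 0, 0, 0], [0, 0, 0, 0, 0, 0], [0, 0, 0, 0, 0, 0], [0, 0, 0, 0, 0, 0], [0, 0, 0, 0, 0, 0], [0, 0, 0, 0, 0, 0], [0, 0, 0, 0, 0, 0]],
], claw=-1)

```text
clock: 30.67
eef_pos: [492.0, 323.8, 34.8]
tool_rot: [-3.14, 0.0, -1.038]
force: [-1.2, -0.2, 5.2]
width: 26.0
```

>>> arm_command([
  [[0, 0, -5, 0, 0, 0], [0, 0, -20, 0, 0, 0], [0, 0, -45, 0, 0, 0], [0, 0, -75, 0, 0, 0], [0, 0, -110, 0, 0, 0], [0, 0, -135, 0, 0, 0], [0, 0, -150, 0, 0, 0], [0, 0, -150, 0, 0, 0], [0, 0, -150, 0, 0, 0]],
])

```text
clock: 31.42
eef_pos: [491.6, 323.5, 184.4]
tool_rot: [-3.14, 0.0, -1.038]
force: [-0.5, 0.3, -2.7]
width: 26.3
```

```bash
python3 go.py 481 -215 184 -2.155
```

```text
t 31.42 p [491.6 323.5 184.4] rot [-3.14   0.    -1.038] w 26.3 F [-0.5  0.3 -2.7]
shift [458.4 282.9  -0. ] turn [-7.000e-02  5.000e-02  6.402e+01] rows>= 12.9 q [-0.6   0.59 -0.05  1.74  0.04  0.8  -1.7 ]
```

>>> arm_command([
  [[14, 9, 0, 0, 0, 2], [42, 26, 0, 0, 0, 6], [75, 46, 0, 0, 0, 11], [108, 67, 0, 0, 0, 16], [141, 87, 0, 0, 0, 21], [174, 107, 0, 0, 0, 26], [207, 128, 0, 0, 0, 31], [240, 148, 0, 0, 0, 36], [273, 168, 0, 0, 0, 41], [306, 189, 0, 0, 0, 46], [339, 209, 0, 0, 0, 51], [372, 230, 0, 0, 0, 56], [405, 250, 0, 0, 0, 60], [432, 267, 0, 0, 0, 63], [450, 278, 0, 0, 0, 64], [458, 283, 0, 0, 0, 64], [458, 283, 0, 0, 0, 64], [458, 283, 0, 0, 0, 64]],
])

```text
clock: 32.92
eef_pos: [479.9, -213.4, 182.7]
tool_rot: [3.139, 0.0, -2.154]
force: [0.2, 0.4, -1.5]
width: 26.4
```

```bash
python3 go.py 481 -215 34.5 -2.155
```

```text
t 32.92 p [ 479.9 -213.4  182.7] rot [ 3.139  0.    -2.154] w 26.4 F [ 0.2  0.4 -1.5]
shift [  0.8  -2.2 148.2] turn [0.17 0.01 0.06] rows>= 3.6 q [ 0.2   0.53  0.24  1.92 -0.19  0.72 -1.6 ]
```

>>> arm_command([
  [[1, -1, 15, 0, 0, 0], [1, -1, 42, 0, 0, 0], [1, -1, 72, 0, 0, 0], [1, -1, 100, 0, 0, 0], [1, -1, 122, 0, 0, 0], [1, -1, 136, 0, 0, 0], [1, -1, 142, 0, 0, 0], [1, -1, 145, 0, 0, 0], [1, -1, 147, 0, 0, 0], [1, -1, 148.5, 0, 0, 0], [1, -1, 149.5, 0, 0, 0], [1, -1, 150, 0, 0, 0], [1, -1, 150, 0, 0, 0], [1, -1, 150, 0, 0, 0]],
])

```text
clock: 34.08
eef_pos: [481.6, -216.2, 34.7]
tool_rot: [-3.14, 0.001, -2.155]
force: [-0.2, 1.4, 5.6]
width: 26.3
```

>>> arm_command([
  [[0, 0, 0, 0, 0, 0], [0, 0, 0, 0, 0, 0], [0, 0, 0, 0, 0, 0], [0, 0, 0, 0, 0, 0], [0, 0, 0, 0, 0, 0], [0, 0, 0, 0, 0, 0]],
], claw=0.3)

```text
clock: 34.58
eef_pos: [480.9, -216.2, 33.7]
tool_rot: [3.141, -0.0, -2.155]
force: [0.5, -0.2, 0.1]
width: 55.9
```

>>> arm_command([
  [[0, 0, -10, 0, 0, 0], [0, 0, -30, 0, 0, 0], [0, 0, -60, 0, 0, 0], [0, 0, -95, 0, 0, 0], [0, 0, -130, 0, 0, 0], [0, 0, -150, 0, 0, 0], [0, 0, -150, 0, 0, 0], [0, 0, -150, 0, 0, 0]],
])

```text
clock: 35.25
eef_pos: [481.6, -216.4, 185.6]
tool_rot: [-3.138, 0.001, -2.154]
force: [-0.0, 1.0, -0.7]
width: 55.4
```

```bash
python3 bos.py w17
python3 - <<'E'
from h import *
from meas import comp
d=grab('top','t17')
print('boss');comp(d,(130,190,285,350),48,62,60)
E
python3 go.py 622 279 185 -1.226
```

```text
boss
  px 224 140 n 2595 z 60.3 rect [ 557.4 -186. ] [215.6   5.8] -0.584 mean [ 568.4 -194.1]
  px 473 28 n 2176 z 57.9 rect [ 537.  -380.9] [34.7 24.5] -0.577 mean [ 537.5 -380.1]
  px 540 180 n 4812 z 59.8 rect [ 435.1 -349.7] [240.9  89. ] -0.593 mean [ 411.9 -372.6]
  px 36 189 n 6951 z 56.0 rect [613.8 -53.8] [146.7  73.2] -0.843 mean [622.1 -52.1]
  px 454 223 n 981 z 57.9 rect [ 421.1 -308.5] [27.5 26.8] 0.219 mean [ 421.9 -308.3]
  px 316 224 n 937 z 58.0 rect [ 480.8 -216.2] [27.5 27. ] -0.568 mean [ 481.1 -216.9]
  px 316 317 n 1092 z 59.7 rect [ 412.  -171.3] [109.    5.2] 0.989 mean [ 412.5 -171.6]
base
  px 235 139 n 750 z 28.7 rect [ 553.2 -185.9] [238.6   1.2] -0.582 mean [ 566.5 -194.8]
  px 446 54 n 3072 z 29.9 rect [ 533.4 -378.1] [59.1 49.6] -0.576 mean [ 531.8 -367.6]
  px 515 175 n 2488 z 28.9 rect [ 408.5 -371.2] [261.8  89.7] -0.954 mean [ 413.2 -369.9]
  px 65 141 n 995 z 28.8 rect [640.5 -80.8] [110.1   5.1] -0.09 mean [643.9 -81. ]
  px 439 210 n 2884 z 30.0 rect [ 421.1 -308.7] [63.3 62.8] 0.754 mean [ 426.9 -307.3]
  px 316 211 n 2972 z 30.0 rect [ 480.7 -216.7] [63.1 62.5] 1.494 mean [ 483.8 -218.7]
  px 166 300 n 525 z 28.9 rect [497.6 -45.6] [100.   44.8] 0.779 mean [489.9 -54. ]
  px 316 299 n 614 z 28.7 rect [ 413.1 -172.1] [120.3   2.1] 0.989 mean [ 413.1 -172.2]
  px 32 396 n 616 z 28.8 rect [481.9 135.1] [71.7  4.5] 0.495 mean [481.1 134.9]
  px 253 406 n 528 z 25.8 rect [342.2 -45.2] [48.  20.4] 0.076 mean [342.7 -46. ]
boss
  px 221 214 n 165 z 57.3 rect [622.1 279.5] [36.9 23.9] 0.332 mean [621.2 278.8]
  px 142 301 n 853 z 55.4 rect [425.2 445.4] [173.9  31.5] 0.475 mean [415.5 437.8]
t 35.35 p [ 480.3 -215.7  183.4] rot [ 3.14  -0.    -2.154] w 55.2 F [-0.4 -0.1 -0.7]
shift [-490.9  154.3   -1.4] turn [ 7.000e-02  3.000e-02 -5.319e+01] rows>= 12.3 q [ 0.2   0.53  0.25  1.92 -0.19  0.72 -1.59]
```

>>> arm_command([
  [[-15, 5, 0, 0, 0, -2], [-44, 14, 0, 0, 0, -6], [-79, 25, 0, 0, 0, -10], [-115, 36, 0, 0, 0, -14], [-151, 47, 0, 0, 0, -18], [-187, 59, 0, 0, 0, -22], [-223, 70, 0, 0, 0, -26], [-259, 81, 0, 0, 0, -30], [-295, 93, 0, 0, 0, -34], [-331, 104, 0, 0, 0, -38], [-367, 115, 0, 0, 0, -42], [-403, 127, 0, 0, 0, -46], [-439, 138, 0, 0, 0, -50], [-468, 147, 0, 0, 0, -52.5], [-485, 152.5, 0, 0, 0, -53.2], [-491, 154.3, 0, 0, 0, -53.2], [-491, 154.3, 0, 0, 0, -53.2], [-491, 154.3, 0, 0, 0, -53.2]],
])

```text
clock: 36.85
eef_pos: [621.9, 277.3, 182.6]
tool_rot: [3.139, -0.001, -1.226]
force: [-0.3, -0.7, -0.3]
width: 55.6
```

```bash
python3 bos.py w18|grep -E "boss|base|px 3[0-9][0-9] 2";  python3 go.py 622 278.5 33 -1.226
```

```text
boss
  px 315 222 n 1358 z 57.9 rect [622.6 278.3] [35.2 23.8] 0.358 mean [623.4 278.3]
base
  px 315 207 n 3049 z 29.9 rect [622.5 278. ] [69.4 50. ] 0.345 mean [627.4 279.7]
t 36.9 p [622.3 276.3 183. ] rot [ 3.139e+00 -2.000e-03 -1.228e+00] w 55.4 F [ 0.2 -0.3 -0.4]
shift [ -2.5  -0.8 150. ] turn [ 0.13 -0.1  -0.1 ] rows>= 3.6 q [-0.47  0.72  0.02  1.47 -0.01  0.95 -1.68]
```

>>> arm_command([
  [[0, 0, 20, 0, 0, 0], [0, 0, 50, 0, 0, 0], [0, 0, 80, 0, 0, 0], [0, 0, 107, 0, 0, 0], [0, 0, 128, 0, 0, 0], [0, 0, 141, 0, 0, 0], [0, 0, 148, 0, 0, 0], [0, 0, 150, 0, 0, 0], [0, 0, 150, 0, 0, 0], [0, 0, 150, 0, 0, 0], [0, 0, 150, 0, 0, 0]],
])

```text
clock: 37.82
eef_pos: [623.9, 278.9, 35.4]
tool_rot: [-3.139, 0.0, -1.226]
force: [-0.7, -1.0, -0.3]
width: 55.6
```

>>> arm_command([
  [[0, 0, 0, 0, 0, 0], [0, 0, 0, 0, 0, 0], [0, 0, 0, 0, 0, 0], [0, 0, 0, 0, 0, 0], [0, 0, 0, 0, 0, 0], [0, 0, 0, 0, 0, 0], [0, 0, 0, 0, 0, 0], [0, 0, 0, 0, 0, 0]],
], claw=-1)

```text
clock: 38.48
eef_pos: [623.4, 278.8, 34.7]
tool_rot: [-3.14, 0.0, -1.226]
force: [-0.3, -0.8, 5.4]
width: 22.9
```

>>> arm_command([
  [[0, 0, -5, 0, 0, 0], [0, 0, -20, 0, 0, 0], [0, 0, -45, 0, 0, 0], [0, 0, -75, 0, 0, 0], [0, 0, -110, 0, 0, 0], [0, 0, -135, 0, 0, 0], [0, 0, -150, 0, 0, 0], [0, 0, -150, 0, 0, 0], [0, 0, -150, 0, 0, 0]],
])

```text
clock: 39.23
eef_pos: [622.9, 278.6, 184.8]
tool_rot: [-3.14, 0.0, -1.226]
force: [-0.8, -0.4, -2.3]
width: 22.8
```

```bash
python3 go.py 598 -292 184 -2.155
```

```text
t 39.23 p [622.9 278.6 184.8] rot [-3.14   0.    -1.226] w 22.8 F [-0.8 -0.4 -2.3]
shift [5.286e+02 2.162e+02 4.000e-01] turn [-7.000e-02  5.000e-02  5.322e+01] rows>= 13.7 q [-0.47  0.72  0.02  1.47 -0.01  0.95 -1.68]
```

>>> arm_command([
  [[14, 6, 0, 0, 0, 2], [43, 18, 0, 0, 0, 6], [77, 31, 0, 0, 0, 10], [112, 46, 0, 0, 0, 14], [147, 60, 0, 0, 0, 18], [182, 74, 0, 0, 0, 22], [217, 89, 0, 0, 0, 26], [252, 103, 0, 0, 0, 30], [287, 117, 0, 0, 0, 34], [322, 132, 0, 0, 0, 38], [357, 146, 0, 0, 0, 42], [392, 160, 0, 0, 0, 45], [427, 175, 0, 0, 0, 48], [462, 189, 0, 0, 0, 51], [494, 202, 0, 0, 0, 53], [516, 211, 0, 0, 0, 53.2], [527, 215.5, 0, 0, 0, 53.2], [528.6, 216, 0, 0, 0, 53.2], [528.6, 216, 0, 0, 0, 53.2]],
])

```text
clock: 40.82
eef_pos: [597.1, -291.4, 182.5]
tool_rot: [3.139, 0.0, -2.156]
force: [-0.0, 0.6, -1.5]
width: 22.6
```

```bash
python3 go.py 598 -292 34.5 -2.155
```

```text
t 40.82 p [ 597.1 -291.4  182.5] rot [ 3.139  0.    -2.156] w 22.6 F [-0.   0.6 -1.5]
shift [ 1.00e-01 -1.50e+00  1.48e+02] turn [ 0.17  0.02 -0.06] rows>= 3.5 q [ 0.28  0.71  0.24  1.52 -0.19  0.93 -1.58]
```

>>> arm_command([
  [[0, 0, 15, 0, 0, 0], [0, 0, 42, 0, 0, 0], [0, 0, 72, 0, 0, 0], [0, 0, 100, 0, 0, 0], [0, 0, 122, 0, 0, 0], [0, 0, 136, 0, 0, 0], [0, 0, 142, 0, 0, 0], [0, 0, 145, 0, 0, 0], [0, 0, 147, 0, 0, 0], [0, 0, 148.5, 0, 0, 0], [0, 0, 149.5, 0, 0, 0], [0, 0, 150, 0, 0, 0], [0, 0, 150, 0, 0, 0], [0, 0, 150, 0, 0, 0]],
])

```text
clock: 41.98
eef_pos: [598.8, -292.3, 34.7]
tool_rot: [-3.14, 0.0, -2.155]
force: [-0.5, -0.9, 1.4]
width: 23.0
```

>>> arm_command([
  [[0, 0, 0.5, 0, 0, 0], [0, 0, 0.5, 0, 0, 0], [0, 0, 0.5, 0, 0, 0]],
])

```text
clock: 42.23
eef_pos: [598.8, -292.3, 34.7]
tool_rot: [-3.14, 0.0, -2.155]
force: [-1.0, 1.1, 5.1]
width: 23.3
```

>>> arm_command([
  [[0, 0, 0, 0, 0, 0], [0, 0, 0, 0, 0, 0], [0, 0, 0, 0, 0, 0], [0, 0, 0, 0, 0, 0], [0, 0, 0, 0, 0, 0], [0, 0, 0, 0, 0, 0]],
], claw=0.3)

```text
clock: 42.73
eef_pos: [598.1, -291.9, 33.2]
tool_rot: [3.141, -0.0, -2.155]
force: [0.2, 0.6, 0.5]
width: 55.8
```

>>> arm_command([
  [[0, 0, -10, 0, 0, 0], [0, 0, -30, 0, 0, 0], [0, 0, -60, 0, 0, 0], [0, 0, -95, 0, 0, 0], [0, 0, -130, 0, 0, 0], [0, 0, -150, 0, 0, 0], [0, 0, -150, 0, 0, 0], [0, 0, -150, 0, 0, 0]],
])

```text
clock: 43.4
eef_pos: [598.9, -292.4, 185.5]
tool_rot: [-3.138, 0.001, -2.155]
force: [-0.4, -0.1, -1.2]
width: 55.5
```

```bash
python3 -c "
from h import *
grab('side','s19');grab('top','t19')"; python3 bos.py w19; python3 go.py 643.8 -35.2 185 -1.636
```

```text
boss
  px 113 135 n 545 z 57.3 rect [ 735.3 -202.4] [51.  21.5] -0.427 mean [ 733.4 -206.9]
  px 421 181 n 7161 z 60.4 rect [ 548.  -326.6] [250.8 214.7] 0.988 mean [ 578.1 -375.9]
  px 316 222 n 1348 z 57.9 rect [ 597.7 -292.8] [36.2 23.9] -0.575 mean [ 598.4 -293.2]
  px 452 223 n 1419 z 57.9 rect [ 537.9 -381.7] [35.7 25.1] -0.588 mean [ 539.1 -381.4]
  px 54 338 n 7274 z 55.9 rect [645.1  -5.2] [155.  110.2] 1.508 mean [634.9 -40.7]
  px 317 370 n 689 z 57.9 rect [ 480.9 -216.7] [27.8 26.8] -0.74 mean [ 482.  -217.6]
  px 245 399 n 367 z 60.3 rect [ 491.4 -142.5] [74.2  5.6] -0.58 mean [ 492.7 -144.6]
  px 460 441 n 314 z 59.4 rect [ 335.4 -287.7] [33.1  7.1] 0.997 mean [ 336.  -287.8]
base
  px 240 202 n 436 z 28.8 rect [ 634.5 -239.7] [155.    1.1] -0.58 mean [ 639.9 -243.3]
  px 518 231 n 1502 z 28.8 rect [ 473.9 -421.4] [223.    2.7] -0.581 mean [ 485.1 -428.6]
  px 316 207 n 3057 z 29.9 rect [ 598.  -292.9] [69.2 50. ] -0.582 mean [ 602.7 -295.9]
  px 435 206 n 2732 z 29.8 rect [ 538.3 -381.7] [69.2 50. ] -0.581 mean [ 547.6 -380.2]
  px 98 295 n 916 z 28.8 rect [640.5 -80.8] [109.7   3.1] -0.064 mean [643. -81.]
  px 446 337 n 757 z 29.9 rect [ 424.4 -330.3] [55.1 20. ] 0.196 mean [ 426.6 -329.5]
  px 317 344 n 1994 z 29.9 rect [ 482.5 -218.4] [62.7 59.1] 0.979 mean [ 488.1 -221.8]
  px 313 411 n 1036 z 28.6 rect [ 429.7 -167.9] [166.5  74.3] 0.454 mean [ 420.5 -172.2]
t 43.55 p [ 597.2 -291.3  182. ] rot [ 3.139 -0.    -2.154] w 55.6 F [-0.5 -0.9 -0.4]
shift [-239.4  102.3   -2.8] turn [  0.16   0.03 -29.71] rows>= 6.2 q [ 0.28  0.71  0.24  1.52 -0.19  0.93 -1.58]
```

View pics/s19.png

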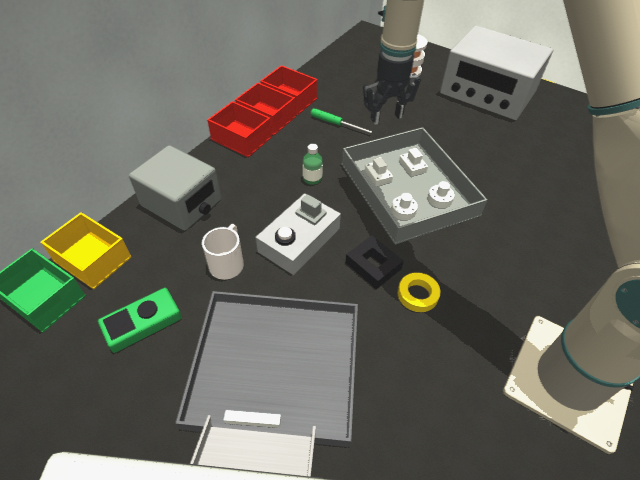

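View pics/t19.png

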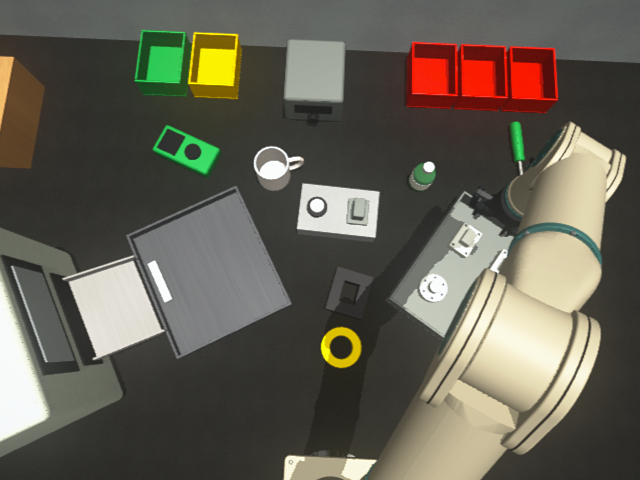

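All four castings stand flat in the tote; in the side view they are at (378,170), (413,160), (405,207) and (441,195). The tray holds only the runner, and the plug is still in the socket at (312,208). Now I fetch the plug.

>>> arm_command([
  [[-14, 6, 0, 0, 0, -2], [-40, 17, 0, 0, 0, -6], [-75, 32, -1, 0, 0, -11], [-110, 47, -1, 0, 0, -16], [-145, 62, -2, 0, 0, -21], [-180, 77, -2, 0, 0, -26], [-210, 90, -3, 0, 0, -29.7], [-230, 98, -3, 0, 0, -29.7], [-239, 102, -3, 0, 0, -29.7], [-239.4, 102.3, -3, 0, 0, -29.7], [-239.4, 102.3, -3, 0, 0, -29.7], [-239.4, 102.3, -3, 0, 0, -29.7], [-239.4, 102.3, -3, 0, 0, -29.7], [-239.4, 102.3, -3, 0, 0, -29.7]],
])

```text
clock: 44.72
eef_pos: [644.4, -38.1, 186.3]
tool_rot: [3.141, -0.001, -1.639]
force: [-0.0, 0.0, -0.0]
width: 55.5
```

```bash
python3 - <<'E'
from h import *
from meas import comp
d=grab('wrist','w20')
for lo,hi in((95,108),(60,70),(52,59)): print(lo);comp(d,(150,50,500,420),lo,hi,600)
E
python3 go.py 643.8 -35.2 70 -1.636
```

```text
95
  px 311 241 n 2327 z 101.8 rect [643.8 -35.6] [43.5 25.8] -0.083 mean [645.2 -35.7]
60
  px 312 218 n 2309 z 65.9 rect [643.5 -35.6] [59.6 48. ] -0.062 mean [650.7 -36.6]
  px 193 223 n 1578 z 67.8 rect [649.9  58.3] [47.5 47.1] -0.358 mean [653.7  54.1]
52
  px 257 216 n 21198 z 56.0 rect [646.3   9.1] [180.4 110.6] 1.507 mean [651.3   7.7]
t 44.77 p [644.5 -37.7 186.3] rot [ 3.142e+00 -1.000e-03 -1.639e+00] w 55.3 F [ 0.  -0.4  0.4]
shift [ -2.5   0.9 116.3] turn [ 0.   -0.04 -0.16] rows>= 2.8 q [-0.05  0.67  0.11  1.58 -0.09  0.9  -1.55]
```

>>> arm_command([
  [[-1.5, 1, 15, 0, 0, 0], [-1.5, 1, 40, 0, 0, 0], [-1.5, 1, 68, 0, 0, 0], [-1.5, 1, 90, 0, 0, 0], [-1.5, 1, 105, 0, 0, 0], [-1.5, 1, 113, 0, 0, 0], [-1.5, 1, 116, 0, 0, 0], [-1.5, 1, 116, 0, 0, 0], [-1.5, 1, 116, 0, 0, 0], [-1.5, 1, 116, 0, 0, 0]],
])

```text
clock: 45.6
eef_pos: [644.8, -34.5, 71.6]
tool_rot: [-3.139, 0.0, -1.636]
force: [0.6, 0.5, 0.3]
width: 55.3
```

```bash
python3 go.py 643.8 -35.2 70 -1.636
```

```text
t 45.6 p [644.8 -34.5  71.6] rot [-3.139  0.    -1.636] w 55.3 F [0.6 0.5 0.3]
shift [0.8 1.  1.6] turn [-0.14  0.   -0.02] rows>= 0.0 q [-0.04  0.82  0.09  1.66 -0.11  0.67 -1.53]
```

>>> arm_command([
  [[0.5, 0.5, 0.5, 0, 0, 0], [0.5, 0.5, 0.5, 0, 0, 0], [0.5, 0.5, 0.5, 0, 0, 0], [0.5, 0.5, 0.5, 0, 0, 0], [0.5, 0.5, 0.5, 0, 0, 0], [0.5, 0.5, 0.5, 0, 0, 0], [0.5, 0.5, 0.5, 0, 0, 0], [0.5, 0.5, 0.5, 0, 0, 0], [0.5, 0.5, 0.5, 0, 0, 0]],
], claw=-1)

```text
clock: 46.35
eef_pos: [643.9, -34.8, 70.7]
tool_rot: [-3.14, 0.0, -1.636]
force: [-1.0, -0.3, 5.6]
width: 25.2
```

>>> arm_command([
  [[0, 0, -3, 0, 0, 0], [0, 0, -7, 0, 0, 0], [0, 0, -12, 0, 0, 0], [0, 0, -18, 0, 0, 0], [0, 0, -25, 0, 0, 0], [0, 0, -33, 0, 0, 0], [0, 0, -50, 0, 0, 0], [0, 0, -75, 0, 0, 0], [0, 0, -95, 0, 0, 0], [0, 0, -105, 0, 0, 0], [0, 0, -105, 0, 0, 0], [0, 0, -105, 0, 0, 0]],
])

```text
clock: 47.35
eef_pos: [643.3, -34.7, 175.1]
tool_rot: [-3.141, 0.0, -1.636]
force: [-0.9, 0.7, -1.8]
width: 25.0
```

```bash
python3 go.py 405 -8 172 -1.815; python3 plugrel.py w21 | tail -2
```

```text
t 47.35 p [643.3 -34.7 175.1] rot [-3.141  0.    -1.636] w 25.0 F [-0.9  0.7 -1.8]
shift [-11.  239.5   2.9] turn [-3.000e-02  1.000e-02  1.025e+01] rows>= 5.7 q [-0.06  0.68  0.11  1.59 -0.09  0.87 -1.55]
-1 9 3953 min [-23.6 -30.   -1. ] max [24.5  1.   9. ]
-36 -26 8168 min [-25.6 -22.2 -36. ] max [ 26.7  22.5 -26. ]
```

View pics/w21.png

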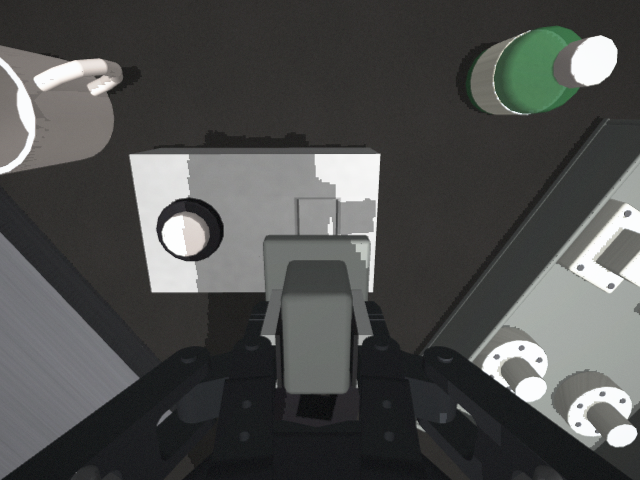

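The plug is out at (317,310), and the socket is empty behind it. I go over the stand.

```bash
python3 go.py 459.8 -22.5 120 -1.815
```

```text
t 47.4 p [642.6 -34.6 174. ] rot [ 3.14   0.    -1.636] w 25.4 F [-0.   0.2 -1.8]
shift [-1.000e-01  1.831e+02  5.430e+01] turn [ 0.09 -0.   10.25] rows>= 4.6 q [-0.06  0.68  0.11  1.59 -0.09  0.87 -1.55]
```

>>> arm_command([
  [[0, 15, 0, 0, 0, 2], [0, 40, 0, 0, 0, 4], [0, 75, 0, 0, 0, 6], [0, 110, 0, 0, 0, 8], [0, 143, 0, 0, 0, 10.2], [0, 168, 10, 0, 0, 10.2], [0, 180, 27, 0, 0, 10.2], [0, 183, 43, 0, 0, 10.2], [0, 183, 52, 0, 0, 10.2], [0, 183, 54, 0, 0, 10.2], [0, 183, 54, 0, 0, 10.2], [0, 183, 54, 0, 0, 10.2], [0, 183, 54, 0, 0, 10.2], [0, 183, 54, 0, 0, 10.2], [0, 183, 54, 0, 0, 10.2]],
])

```text
clock: 48.65
eef_pos: [461.3, -22.8, 121.3]
tool_rot: [-3.14, 0.0, -1.814]
force: [0.4, 1.4, -1.4]
width: 25.3
```

```bash
cat > st.py <<'E'
from h import *
from meas import rect
from plugrel import toolpts
import sys
d=grab('wrist',sys.argv[1]);s=sensors.read_state()
W=cloud(d);T=toolpts(d,s)
k=(abs(W[...,2]-35)<3)&(abs(W[...,0]-460)<75)&(abs(W[...,1]+22)<75)
c,wh,a=rect(W[k]);print('stand',c,wh,a,'tool',R.from_euler('xyz',s['tool_rot']).inv().apply(np.array([*c,35])-s['eef_pos']).round(1))
m=(abs(T[...,0])<32)&(T[...,1]>-45)&(T[...,1]<40);k=m&(T[...,2]>0)&(T[...,2]<12);P=T[k];print('flange',P.min(0).round(1),P.max(0).round(1))
E
python3 go.py 459.8 -22.5 80 -1.815;python3 st.py w22
```

```text
t 48.65 p [461.3 -22.8 121.3] rot [-3.14   0.    -1.814] w 25.3 F [ 0.4  1.4 -1.4]
shift [ 0.1  1.5 41.3] turn [-0.07  0.02  0.05] rows>= 1.0 q [-0.1   0.55  0.13  2.14 -0.15  0.46 -1.67]
stand [462.1 -24.8] [94.6 85.3] -0.245 tool [ 1.7 -1.3 86.2]
flange [-23.5 -30.3   0. ] [24.7  0.1 12. ]
```

View pics/w22.png

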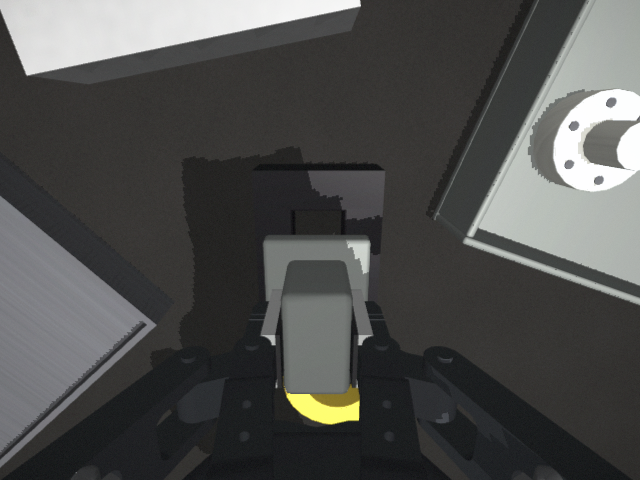

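>>> arm_command([
  [[1, 1, 8, 0, 0, 0], [1, 1, 20, 0, 0, 0], [1, 1, 32, 0, 0, 0], [1, 1, 38, 0, 0, 0], [1, 1, 41, 0, 0, 0], [1, 1, 43, 0, 0, 0], [1, 1, 43, 0, 0, 0], [1, 1, 43, 0, 0, 0], [1, 1, 43, 0, 0, 0], [1, 1, 43, 0, 0, 0]],
])

```text
clock: 49.53
eef_pos: [459.9, -23.5, 78.2]
tool_rot: [-3.141, 0.0, -1.814]
force: [-0.1, 0.1, -1.8]
width: 25.2
```

```bash
python3 go.py 459.8 -22.5 48 -1.815;python3 st.py w23
```

```text
t 49.53 p [459.9 -23.5  78.2] rot [-3.141  0.    -1.814] w 25.2 F [-0.1  0.1 -1.8]
shift [-1.   0.3 30.2] turn [-0.05  0.01  0.04] rows>= 0.7 q [-0.08  0.63  0.1   2.17 -0.17  0.35 -1.65]
stand [464.5 -25.3] [90.  85.5] -0.245 tool [ 0.7 -4.9 43.2]
flange [-23.4 -30.1   0. ] [24.7  0.6 12. ]
```

View pics/w23.png

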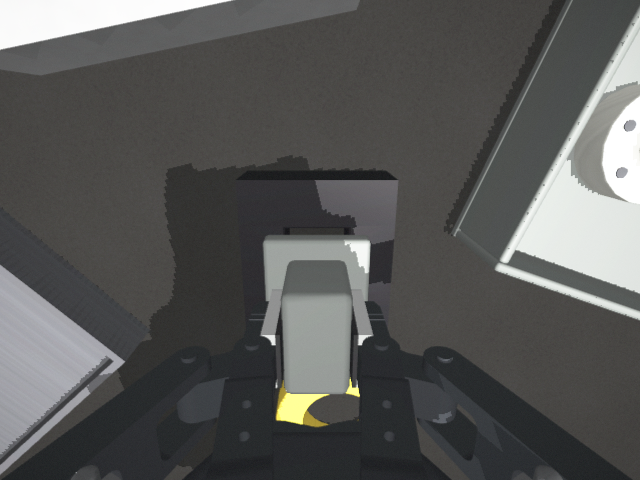

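Aligned with the stand to within 0.5 mm. In the picture the hole edge at (317,230) is centred behind the flange. Down it goes.

>>> arm_command([
  [[0, 0, 3, 0, 0, 0], [0, 0, 7, 0, 0, 0], [0, 0, 11, 0, 0, 0], [0, 0, 15, 0, 0, 0], [0, 0, 19, 0, 0, 0], [0, 0, 23, 0, 0, 0], [0, 0, 26, 0, 0, 0], [0, 0, 28, 0, 0, 0], [0, 0, 29, 0, 0, 0], [0, 0, 29.5, 0, 0, 0], [0, 0, 29.5, 0, 0, 0], [0, 0, 29.5, 0, 0, 0]],
])

```text
clock: 50.58
eef_pos: [459.2, -23.5, 49.6]
tool_rot: [-3.141, 0.0, -1.814]
force: [-3.3, 0.5, 16.1]
width: 24.9
```

Seated: 16 N at the expected height of 49.6. I release and back off.

>>> arm_command([
  [[0, 0, -2, 0, 0, 0], [0, 0, -2, 0, 0, 0], [0, 0, -2, 0, 0, 0], [0, 0, -2, 0, 0, 0], [0, 0, -2, 0, 0, 0], [0, 0, -2, 0, 0, 0], [0, 0, -2, 0, 0, 0]],
], claw=0.3)

```text
clock: 51.17
eef_pos: [459.4, -23.5, 50.2]
tool_rot: [3.141, -0.0, -1.814]
force: [-0.5, 0.4, 0.1]
width: 55.6
```

>>> arm_command([
  [[0, 0, -10, 0, 0, 0], [0, 0, -30, 0, 0, 0], [0, 0, -60, 0, 0, 0], [0, 0, -95, 0, 0, 0], [0, 0, -125, 0, 0, 0], [0, 0, -140, 0, 0, 0], [0, 0, -140, 0, 0, 0], [0, 0, -140, 0, 0, 0], [0, 0, -140, 0, 0, 0], [0, 0, -140, 0, 0, 0]],
])

```text
clock: 52.0
eef_pos: [458.5, -23.4, 189.4]
tool_rot: [3.139, -0.001, -1.814]
force: [-0.3, 0.1, 1.0]
width: 55.6
```

```bash
python3 - <<'E'
from h import *
from meas import comp
d=grab('wrist','w24')
print('plug top');comp(d,(150,0,500,480),75,90,300)
print('flange');comp(d,(150,100,500,480),38,50,300)
print('stand');comp(d,(150,100,500,480),30,38,300)
d=grab('top','t24')
print('plug top');comp(d,(320,260,380,330),64,95)
print('stand');comp(d,(320,260,380,330),28,38)
E
python3 go.py 649.5 60 150 -1.636
```

```text
plug top
  px 316 228 n 1984 z 80.8 rect [459.1 -24.2] [43.7 25.9] -0.253 mean [460.4 -24.5]
flange
  px 445 151 n 611 z 44.2 rect [ 484.1 -134.6] [85.9  2.2] -0.573 mean [ 485.8 -135.5]
  px 316 208 n 2008 z 44.9 rect [459.  -24.3] [59.7 48. ] -0.237 mean [465.8 -26. ]
stand
  px 441 149 n 377 z 34.1 rect [ 484.3 -134.6] [85.8  1.8] -0.572 mean [ 486.2 -135.8]
  px 316 204 n 7070 z 35.0 rect [459.1 -24.1] [100.8  85.3] -0.244 mean [465.7 -25.6]
  px 166 276 n 661 z 35.7 rect [435.1 138.4] [52.3 44.9] -1.073 mean [434.8 122.1]
plug top
stand
  px 333 298 n 268 z 34.5 rect [450.3   8.1] [68.  33.3] -0.203 mean [443.8  13. ]
t 52.1 p [458.7 -23.5 189.3] rot [ 3.139e+00 -1.000e-03 -1.814e+00] w 55.6 F [-1.3  0.  -0.3]
shift [-127.1 -165.1   38.8] turn [  0.14  -0.03 -10.22] rows>= 5.1 q [-0.14  0.43  0.18  2.08 -0.12  0.64 -1.69]
```

The plug is parked: grip top z 80.8 and flange 44.9, the same as at the start, and centred on the stand. Now the button, with the fingers shut.

>>> arm_command([
  [[-10, -13, 0, 0, 0, -2], [-30, -39, 5, 0, 0, -4], [-52, -68, 12, 0, 0, -6], [-74, -97, 20, 0, 0, -8], [-96, -125, 28, 0, 0, -10.2], [-115, -150, 35, 0, 0, -10.2], [-125, -162, 38, 0, 0, -10.2], [-127, -165, 39, 0, 0, -10.2], [-127, -165, 39, 0, 0, -10.2], [-127, -165, 39, 0, 0, -10.2], [-127, -165, 39, 0, 0, -10.2], [-127, -165, 39, 0, 0, -10.2]],
], claw=-1)

```text
clock: 53.1
eef_pos: [649.4, 59.0, 151.7]
tool_rot: [3.141, -0.0, -1.637]
force: [0.1, -1.2, -0.2]
width: -0.1
```

```bash
python3 - <<'E'
from h import *
from meas import comp,rect
d=grab('wrist','w25')
W=cloud(d);z=W[...,2];near=(abs(W[...,0]-650)<35)&(abs(W[...,1]-60)<35)
for a in range(58,90,2):
    k=near&(z>a)&(z<=a+2)
    if k.sum()>20: print(a,k.sum(),*rect(W[k]))
print('ctrl');comp(d,(0,0,640,480),52,59,2000)
d=dict(np.load('pics/top0.npz'));W=cloud(d);z=W[...,2];near=(abs(W[...,0]-650)<35)&(abs(W[...,1]-60)<35)
for a in range(58,90,2):
    k=near&(z>a)&(z<=a+2)
    if k.sum()>10: print(a,k.sum(),*rect(W[k]))
E
python3 go.py 649.5 60 150 -1.636
```

```text
58 39 [668.9  52.3] [47.7 24.8] 1.313
60 37 [667.6  58.4] [40.8 11.7] 1.536
62 44 [667.1  57.9] [42.6 13.1] 1.515
64 61 [661.8  55.4] [47.1 22.3] 1.29
66 999 [650.  59.] [46.9 46.4] -1.487
68 821 [649.6  59. ] [45.5 45.3] 0.342
70 37 [659.9  59. ] [30.4 11.6] 1.558
72 40 [660.5  56.6] [29.  10.1] 1.372
74 80 [654.1  59.7] [31.4 22.8] -1.407
76 908 [650.2  58.8] [30.8 30.7] 1.288
78 746 [650.4  58.6] [28.8 28.3] -0.062
ctrl
  px 392 226 n 31361 z 56.0 rect [646.2   8.7] [181.  110.8] 1.509 mean [652.3   4.8]
58 60 [649.8  62.7] [68.9 64.8] -0.017
60 15 [649.4  61.8] [64.3 64.2] -0.022
64 31 [651.3  62.1] [44.3 41.8] -1.397
66 62 [650.4  61.4] [45.4 44.9] -0.523
68 54 [649.9  60.4] [43.6 42.8] -1.527
70 24 [650.3  63.4] [42.  38.9] -0.663
72 15 [645.2  59.1] [27.4 26.2] -1.523
74 32 [648.9  60.4] [29.2 27.9] 1.403
76 58 [649.8  61.7] [28.5 27.3] 0.041
78 32 [649.2  62.5] [28.  24.9] -0.868
t 53.15 p [649.6  59.2 151.9] rot [ 3.142 -0.    -1.637] w -0.1 F [ 0.3 -0.3  0.1]
shift [-0.8  0.2  1.9] turn [ 0.   -0.01 -0.07] rows>= 0.0 q [-0.21  0.72  0.12  1.59 -0.11  0.84 -1.68]
```

View pics/w25.png

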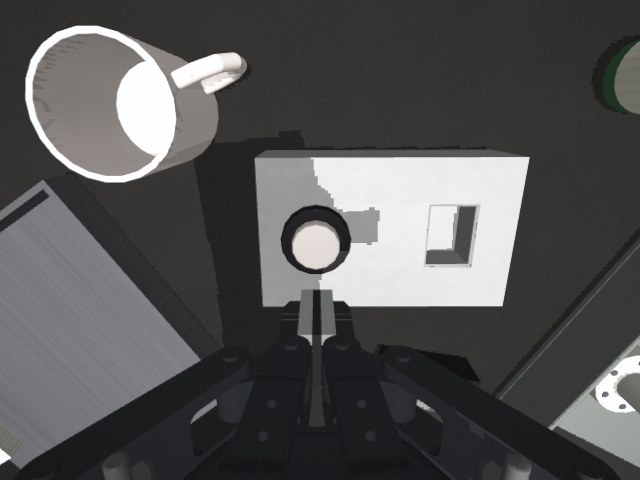

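The button at (315,240) lies under the shut fingers, its top at z 77 and its centre at about (650,59). I lower in steps.

>>> arm_command([
  [[-0.3, -0.5, 15, 0, 0, 0], [-0.3, -0.5, 35, 0, 0, 0], [-0.3, -0.5, 53, 0, 0, 0], [-0.3, -0.5, 64, 0, 0, 0], [-0.3, -0.5, 69, 0, 0, 0], [-0.3, -0.5, 70, 0, 0, 0], [-0.3, -0.5, 70, 0, 0, 0], [-0.3, -0.5, 70, 0, 0, 0], [-0.3, -0.5, 70, 0, 0, 0]],
])

```text
clock: 53.9
eef_pos: [651.6, 60.3, 82.5]
tool_rot: [-3.14, 0.0, -1.636]
force: [0.0, -0.0, 1.0]
width: 0.1
```

>>> arm_command([
  [[0, 1.5, 2, 0, 0, 0], [0, 1.5, 4, 0, 0, 0], [0, 1.5, 6, 0, 0, 0], [0, 1.5, 7.5, 0, 0, 0], [0, 1.5, 9, 0, 0, 0], [0, 1.5, 10, 0, 0, 0], [0, 1.5, 10.5, 0, 0, 0], [0, 1.5, 10.5, 0, 0, 0]],
])

```text
clock: 54.57
eef_pos: [649.3, 60.5, 71.2]
tool_rot: [-3.141, 0.0, -1.636]
force: [-0.5, -0.1, 5.2]
width: 0.1
```

>>> arm_command([
  [[0, 0, 0.5, 0, 0, 0], [0, 0, 1, 0, 0, 0], [0, 0, 1.5, 0, 0, 0], [0, 0, 1.5, 0, 0, 0], [0, 0, 1.5, 0, 0, 0]],
])

```text
clock: 54.98
eef_pos: [649.4, 60.4, 71.0]
tool_rot: [-3.141, 0.0, -1.636]
force: [-3.8, 1.0, 13.4]
width: 0.2
```

The button is on its stop: z holds at 71.0 while the force rises to 13 N. I let go and lift clear.

>>> arm_command([
  [[0, 0, -3, 0, 0, 0], [0, 0, -10, 0, 0, 0], [0, 0, -30, 0, 0, 0], [0, 0, -60, 0, 0, 0], [0, 0, -95, 0, 0, 0], [0, 0, -125, 0, 0, 0], [0, 0, -140, 0, 0, 0], [0, 0, -140, 0, 0, 0], [0, 0, -140, 0, 0, 0], [0, 0, -140, 0, 0, 0]],
])

```text
clock: 55.82
eef_pos: [648.3, 60.3, 208.1]
tool_rot: [3.139, -0.0, -1.636]
force: [0.4, -0.3, 0.5]
width: 0.0
```

```bash
python3 - <<'E'
from h import *
from meas import comp,rect
d=grab('wrist','w26');W=cloud(d);z=W[...,2];near=(abs(W[...,0]-650)<35)&(abs(W[...,1]-60)<35)
k=near&(z>74)&(z<84);print('button',k.sum(),np.median(z[k]))
d=grab('side','s26');comp(d,(340,120,500,250),48,56,40)
print('runner',);comp(d,(170,390,360,440),18,28,60)
print('tote boss/base');comp(d,(345,120,490,245),55,60,20);comp(d,(345,120,490,245),25,33,60)
print('plug');comp(d,(340,220,410,290),70,90,20)
E
python3 go.py 650 60 200 -1.636
```

```text
button 1170 77.84773764602696
  px 404 142 n 273 z 51.7 rect [ 588.6 -403.1] [289.3 136.6] 0.386 mean [ 580.2 -404.8]
  px 414 154 n 49 z 53.6 rect [ 535.8 -378.8] [38.5 23.9] -0.441 mean [ 533.7 -372.8]
  px 378 164 n 48 z 53.9 rect [ 596.6 -288.6] [36.6 22.6] -0.47 mean [ 595.3 -284.4]
  px 466 181 n 52 z 52.1 rect [ 379.5 -359. ] [72.2  5.2] -0.583 mean [ 378.5 -358.6]
  px 406 199 n 42 z 54.1 rect [ 476.  -210.6] [24.5 18.4] 0.883 mean [ 475.4 -208.9]
  px 443 215 n 168 z 51.9 rect [ 374.2 -218.2] [232.8   6.5] 0.983 mean [ 377.2 -215. ]
runner
  px 252 417 n 599 z 22.5 rect [463.4 413.3] [100.2  20. ] 0.519 mean [462.9 413.6]
tote boss/base
  px 408 131 n 21 z 57.8 rect [ 591.2 -446.6] [37.9  6.7] 1.009 mean [ 591.3 -446.4]
  px 382 138 n 37 z 57.7 rect [ 635.7 -379.8] [48.6  9.2] 1.048 mean [ 635.9 -378.3]
  px 415 152 n 58 z 56.5 rect [ 535.3 -379.3] [36.5 22.9] -0.57 mean [ 536.2 -379.6]
  px 349 156 n 34 z 58.1 rect [ 670.2 -261.3] [62.7  6.1] -0.552 mean [ 670.6 -260.4]
  px 380 159 n 22 z 56.5 rect [ 598.6 -298.6] [23.6 11.5] -0.502 mean [ 598.1 -298.7]
  px 467 178 n 30 z
[... 940 characters left out ...]
5 z 28.9 rect [ 367.3 -352.1] [85.4  5.8] -0.601 mean [ 368.3 -352.7]
  px 440 194 n 242 z 28.3 rect [ 418.  -303.8] [61.1 59.4] -1.188 mean [ 417.3 -299.7]
  px 404 206 n 254 z 28.4 rect [ 477.4 -211.9] [62.9 59.4] 0.314 mean [ 475.8 -207.9]
  px 467 213 n 61 z 29.1 rect [ 337.4 -275.2] [86.4  5.1] 0.987 mean [ 335.9 -277.3]
  px 432 224 n 63 z 28.9 rect [ 391.2 -193.4] [84.   5.6] 0.961 mean [ 392.  -192.2]
plug
  px 376 246 n 227 z 78.8 rect [456.2 -21.8] [44.7 26.8] -0.257 mean [455.3 -20.1]
t 55.92 p [648.2  60.3 207.5] rot [ 3.138e+00 -1.000e-03 -1.636e+00] w -0.3 F [-0.2 -0.9 -0.4]
shift [ 0.2 -1.9  7.5] turn [ 0.18 -0.04 -0.01] rows>= 0.2 q [-0.21  0.66  0.13  1.54 -0.1   0.95 -1.69]
```

View pics/s26.png

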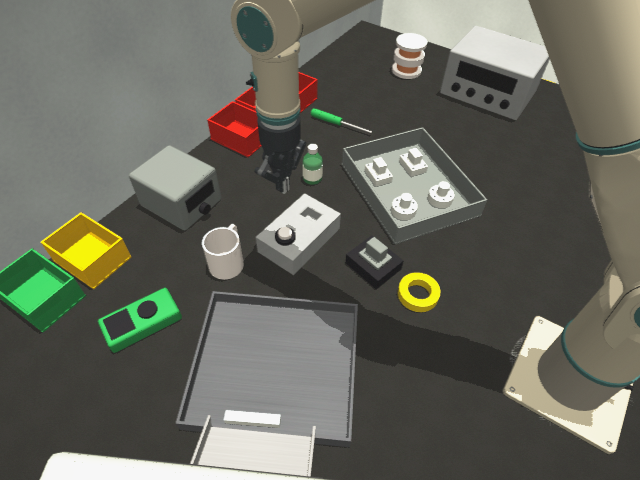

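The side view shows everything in place: four castings flat in the tote, the plug parked at (376,250), the button back up at (285,234), the runner in the tray at (252,417), and the mug and bottle standing. I hand in.

```bash
python3 -c "
from cell import order
print(order.finish_job())"
```

```text
the job is handed in; nothing more can be done
None
```

I did the whole job in order and handed it in at about 56 s; no verdict is reported.

**What I did:**
- I put the plug fully home in the control-box socket before touching any casting.
- I then moved all four castings present (two housings, two flanges) from the tray into the tote.
- The plug went back into its parking stand, and after that I pressed the restart button down to its stop (13 N) and let it go.

**Last checks:**
- **Castings:** all four lie flat in the tote, boss up, with base tops at about z 28–30 mm and boss tops at about z 57 mm.
- **Plug:** it sits upright and centred in the stand, with its grip top at z 80.8 mm, the same as at the start.
- **Button:** its top is back at z 77.8 mm, its unpressed height.
- **Other things:** the runner is still in the tray, the mug and bottle are standing where they were, and the arm is clear of everything.

**Disagreements:** the cameras differed by 2–3 mm in places, most for the plug's first position. I used the wrist camera with plug and hole in the same view for both insertions. The flange bosses also read about 26 mm in the gripper instead of 28 mm, but nothing slipped. No casting was seen to be knocked aside.

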